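# Zero the light meter with a probe

### The arm

A 6-joint arm with a two-finger parallel gripper is mounted at the origin on the work surface. World frame = base frame: x ahead of the robot, y to its left, z up, the work surface at z = 0. Lengths are in mm, angles in degrees, forces in N, time in s.
With the tool pointing down it reaches from about 350 to 875 mm from the base axis. Payload 4.2 kg.
Tool frame: the origin (TCP) lies at the very end of the fingers, on their centre line; the grasp point (between the pads) lies 19 mm behind it (grip_point_offset is the z of the grasp point in the tool frame, in mm); z points along the fingers, y is the line along which they close (so a half turn about z gives the same grasp; the last joint's range is limited). The gripper opens to 87 mm and grips with 3 to 60 N. Pads are 19 mm wide; open, the fingers measure 117 mm over their backs; the gripper's body (75 mm by 190 mm) begins 51 mm behind the grasp point.
Start: joints at [86.265, 22.042, 0.453, 0, -68.411, -14.817], TCP at [198.825, 592.51, 194.75] pointing down, gripper open.
Joint ranges: [-179.83, 179.83], [-69.29, 118.12], [-61.27, 80.66], [-181.25, 117.63], [-171.15, -9.14], [-177.46, 177.46]. Speed limits (degrees/s): [159.86, 159.86, 180, 180, 180, 180].

### API

Orientations are given as a 3x3 rotation matrix whose columns are the frame's x, y, z axes.
In Python, from rig import state, camera, close_job, spot_in, spot_point, grip_point_offset gives the robot as it stands.
- The arm moves only by the shell command python3 -m creep 'ROWS' [FORCE]. ROWS is JSON, a list that holds one entry, the list of rows, each a list of 7 numbers: the shift along the world's x, y, z scaled (see below), then the turn, a rotation vector about the world's x, y, z scaled (see below), then the closure, from 0 (fully open) to 1 (shut). In form: [[[dx, dy, dz, rx, ry, rz, jaw], ...]]. A call has 1 to 20 rows; each row shifts and turns the commanded pose from where the row before left it; what a row does not reach is not made up. The controller multiplies each number of a shift by 0.02 m and each number of a turn by 5 degrees. A row lasts 1/10 s, in which the tool goes at most 50 mm and 8.59 degrees, less where a joint would pass 70% of its speed; a pose out of reach is approached as far as the arm can. A call with a number of a shift or a turn outside -1 to 1 is refused whole. A call with a gripper value outside its range is refused whole. The fingers move at their own pace and stop on an object; FORCE is the grip in N (left out, the last holds). Time passes only in rows, so rows that do not move let the fingers close. It gives the time, the measured TCP pose, the force, the opening and the grip force at its end, in the units of the state.
- state(): the state, without advancing time (a new reading comes with each control period).
- camera(name): name is "scene" or "side" or "wrist"; returns a dict with "pixels" (400x640x3 uint8, red, green, blue), "vertical_fov" (degrees; the focal length in pixels is half the picture's height over the tangent of half this angle, whatever the lens; pixels are square), "cx", "cy" (the principal point, pixels), "D" ([k1, k2, p1, p2, k3] as OpenCV has them; the pictures are not rectified), "world_to_cam" (4x4, takes a point from world to camera coordinates). Camera axes: x right, y down, z forward; pixel columns grow to the right and rows downward; lengths in mm; the calibration is good to about 2 mm. A picture is of the moment at which its call begins. There is no depth.
- close_job(): hands the job in; it is judged then, once.
Trained networks look in a picture, given as the dict that the camera call returned (one of the last four; its "shot" number tells which), for a name from the list of things; names that differ only in an ending like _2 or _b are one class to them, and where a whole thing is asked for, a point or a joint stands for the part that bears it (a point fixed in the world has none). Each returns a list of dicts, best first, with "confidence" (0 to 1); they miss things now and then, are a little off and sometimes report something else, mostly with a low value. They report only what shows in the picture. A call takes as long as a camera call.
- spot_in(picture, name): "extent" ([left, top, right, bottom] in pixels, round what is visible of it).
- spot_point(picture, name): "uv" ([column, row] in pixels: a listed point, or the origin of a listed thing).
The state is a dict: "clock": time; "joint_pos": joint angles; "qd": joint speeds; "joint_efforts": joint torques, N m; "tcp_pos": TCP position; "ee_rot": TCP orientation; "wrist_force": force on the tool from outside, world axes, zero at the start; "torque": the same for the moment, N m; "opening": opening from 0.0 (shut) to 1.0 (fully open); "grasp_force": force on a finger pad.
Only numpy, scipy, OpenCV 4.12 (cv2) and the standard library are available. Lean on these libraries where they do the work, as an engineer would, in place of code of your own. Each camera call takes 0.05 s, during which the arm holds its last target. There are 200 camera calls.

### The job

First lift the orange dust cap off the light meter and set it upright in the blue dish. The blue-handled probe stands tip-up in the clear rack: lay it in the two-notch rest and let go, then take it again so that its tip can point down, push the red button at the bottom of the meter's collar all the way in with the tip and keep it in for half a second. Finally lay the probe back in the rest, let everything go, set things down rather than drop them, and leave the other things standing where they are.

Things in the scene. Friction and masses are not known exactly. Their poses are not given: they have to be found in the camera images.
- probe: Blue-handled steel probe, white bands, 150 mm long, 30 g, in one of the rack's cradles, tip up at 45 degrees. Origin on its axis at the centre of mass; +x runs along it to the tip at +95 mm. Handle 12 mm diameter from x = -55 (tail) to +50 mm, 10 mm taper, then a 6 mm shank with a round end.
- probe_tip (a point): The very end of the probe's tip.
- spare: Bystander: a probe of the same shape with a yellow handle and black bands, in the other cradle; same origin and axes. Leave it.
- rack: Fixed clear rack, 130 x 130 mm, base 6 mm thick, side walls to 42 mm. Origin at table height. Two cradles at its y = +32, -32 mm; a probe in one points along rack +x and up 45 degrees, its origin at (-21, +/-32, 69) mm. Channels open at the top (walls to 5 mm over the axis) hold it 0-26 and 93-103 mm from the tail; between, it is free. It lifts straight up or square to its axis.
- meter: Fixed white light meter. Origin at table height below the button. Body x = -50 to +70, y = -55 to +55 mm; deck 42 mm high; a display block at x = +46 to +70 mm is 82 mm high. A grey collar on the deck, 24 mm outside diameter, rim at 50 mm, surrounds the bore, 14 mm wide.
- meter_mouth (a point): Centre of the collar's rim, the mouth of the vertical bore. z up. The red button's face, 10 mm wide, lies 14 mm below this point.
- zero (a joint): Red spring button: 0 when up, 0.004 m when fully in (downwards); about 1 N to start and 4.7 N fully in; springs back when let go.
- cap: Loose orange dust cap over the collar, 30 g. Origin at the centre of its underside, z up. Hollow skirt 34 mm diameter, 14 mm high (10 mm deep, 29 mm bore), and a round knob on top, 16 mm diameter, from 14 to 34 mm above the origin. Rests on the meter's deck; lifts straight off.
- rest: Fixed aluminium rest, base 110 x 60 mm and 6 mm thick. Two posts at x = +35 and -35 mm, 6 mm thick along x, carry 90 degree V notches, open upwards (V bottom 36 mm high, arms to 50 mm high, 14 mm either side). A probe laid in both notches lies along the rest's x, either way round.
- rest_seat (a point): Midpoint between the two notches, at the height of a laid probe's axis (44.5 mm above the table). The probe's origin belongs here. Axes as the rest's.
- dish: Fixed round blue dish, 54 mm outside, 46 mm inside diameter, rim 11 mm high. Origin at table height.
- dish_in (a point): Centre of the dish's inner floor, 4 mm above the table; the cap's underside belongs here.
- dropper: Bystander: loose white dropper bottle, 32 mm diameter, 85 mm high, origin under its centre; it and the dish swap places between runs.
- canister: Bystander: loose steel canister, 72 mm diameter at the foot, 90 mm high, origin under its centre.
- amber: Bystander: loose amber bottle, 44 mm diameter, 85 mm high, origin under its centre.
- dappen: Bystander: small loose green glass cup, 36 mm diameter, 22 mm high, origin under its centre.
- syringe: Bystander: small loose syringe lying flat, 100 mm long, 16 mm thick; origin at table height under its barrel, x along it.
- paste: Bystander: small loose white jar with a red lid, 30 mm diameter, 45 mm high, origin under its centre.
- mixcup: Bystander: small loose steel cup, 32 mm diameter, 35 mm high, origin under its centre.

How it is judged (in metres and radians):
On the way, in this order (a step that is already met when the one before it is completed fails the run):
1. the cap stands in the dish, let go (horizontal distance between cap and dish_in below 0.01 m and z of cap in the frame of dish_in below 0.004 m and angle between cap's own z axis and vertical below 0.12 rad and contact force between the fingers and cap below 0.1 N and linear speed of cap below 0.03 m/s), for 0.2 s.
2. the probe lies in both notches of the rest, let go (horizontal distance between probe and rest_seat below 0.025 m and z of probe in the frame of rest_seat between -0.008 and 0.008 m and y of probe in the frame of rest_seat between -0.008 and 0.008 m and angle between the x axis of probe and the x axis of rest, either way round below 0.15 rad and contact force between the fingers and probe below 0.1 N and linear speed of probe below 0.03 m/s), for 0.2 s.
3. the probe pushes the button in (3 mm or more of its 4 mm) (value of joint zero above 0.003 m and contact force between probe and zero above 1 N), for 0.3 s.
At the end, for the whole second after the job is handed in: Cap upright (0.12 rad) on the dish floor, within 10 mm of its centre; probe in both notches of the rest, its origin within 25 mm of the seat (8 mm across and in height), parallel to the rest within 0.15 rad; both let go and still (30 mm/s); button up (under 1 mm) (all of step 1 and all of step 2 and value of joint zero below 0.001 m); the robot touches nothing.
It fails at once if a bystander is shifted by more than 30 mm or knocked over (distance of any of spare, dropper, canister, amber, dappen, syringe, paste, mixcup from where it was at the start of the episode above 0.03 m or angle between any of dropper, canister, amber, dappen, paste, mixcup's own z axis and vertical above 0.5 rad).
It fails at once if the button is pushed by the fingers (contact force between the fingers and zero above 0.5 N).
It fails at once if the cap or the probe is dropped (falls free faster than 0.65 m/s, about 20 mm) ((linear speed of cap above 0.65 m/s and contact force between the fingers and cap below 0.05 N) or (linear speed of probe above 0.65 m/s and contact force between the fingers and probe below 0.05 N)).
It also fails if it takes over 64 s, if anything falls off the work surface, if the arm or the gripper's body presses on something with over 40 N, if the wrist force passes 120 N, or if a joint passes its speed limit or range.

## Working session

There is one attempt and no reset: what is moved stays moved. The work goes in short steps, Python scripts to look and compute and a shell command to move; the robot and the scene stay as the last step left them, time stands still between calls to the robot, and variables do not carry over. Pictures are saved under pics/ and viewed, at most 10 in all, crops included, and the job is handed in when it is done.

```bash
ls; mkdir -p pics; cat > h.py <<'E'
import numpy as np, cv2
from rig import state, camera, close_job, spot_in, spot_point, grip_point_offset
def K(c):
    f=200/np.tan(np.radians(c["vertical_fov"]/2)); return np.array([[f,0,c["cx"]],[0,f,c["cy"]],[0,0,1]])
def ray(c,uv):
    p=cv2.undistortPoints(np.array([[uv]],float),K(c),np.array(c["D"],float))[0,0]
    T=np.array(c["world_to_cam"]); R=T[:3,:3]; o=-R.T@T[:3,3]; d=R.T@np.array([p[0],p[1],1]); return o,d/np.linalg.norm(d)
def atz(c,uv,z):
    o,d=ray(c,uv); return o+d*(z-o[2])/d[2]
def tri(obs):
    A=np.zeros((3,3));b=np.zeros(3);rs=[ray(c,uv) for c,uv in obs]
    for o,d in rs: P=np.eye(3)-np.outer(d,d);A+=P;b+=P@o
    x=np.linalg.solve(A,b); return x,[float(np.linalg.norm((np.eye(3)-np.outer(d,d))@(x-o))) for o,d in rs]
def proj(c,X):
    T=np.array(c["world_to_cam"]); r=cv2.Rodrigues(T[:3,:3])[0]
    return cv2.projectPoints(np.array(X,float).reshape(-1,1,3),r,T[:3,3],K(c),np.array(c["D"],float))[0][:,0]
def save(c,n): cv2.imwrite("pics/"+n+".png",c["pixels"][:,:,::-1])
E
cat > m.py <<'E'
from h import *
np.set_printoptions(precision=1,suppress=True)
cs={n:camera(n) for n in("scene","side","wrist")}
for n,c in cs.items(): save(c,n+"0"); print(n,c["vertical_fov"],ray(c,(320,200)))
for t in "probe probe_tip spare rack meter meter_mouth cap rest rest_seat dish dish_in dropper canister amber dappen syringe paste mixcup".split():
    r={}
    for n,c in cs.items():
        p=spot_point(c,t)
        if p: r[n]=(p[0]["uv"],p[0]["confidence"])
    print(t,{n:(np.round(v[0]).tolist(),round(v[1],2)) for n,v in r.items()})
    g=[(cs[n],v[0]) for n,v in r.items() if v[1]>.3]
    if len(g)>1: x,e=tri(g); print("   ",x,np.round(e,1))
s=state(); print(s["clock"],s["tcp_pos"],s["ee_rot"],grip_point_offset)
E
python3 m.py; python3 -c "
import cv2,numpy as np
a=[cv2.imread('pics/%s0.png'%n) for n in('scene','side','wrist')]"
```

```text
pics
scene 50.20225651054128 (array([1006.9,  589.3,  833.9]), array([-0.4, -0.6, -0.7]))
side 52.83641920640647 (array([124.6, 437.2, 768.1]), array([ 0.4, -0.5, -0.7]))
wrist 67.21707634031496 (array([277.6, 565.9, 383.5]), array([-0.3,  0.1, -0.9]))
probe {'scene': ([285.0, 168.0], 0.66), 'side': ([365.0, 165.0], 0.78)}
    [ 552.6 -223.5   52.8] [4.1 4.1]
probe_tip {'scene': ([265.0, 147.0], 0.54), 'side': ([347.0, 132.0], 0.59)}
    [ 608.5 -216.5  146.4] [4.1 4.1]
spare {'scene': ([302.0, 276.0], 0.59), 'side': ([384.0, 157.0], 0.53)}
    [ 588.7 -139.9  -40.3] [181.3 181.3]
rack {'scene': ([279.0, 179.0], 0.87), 'side': ([362.0, 176.0], 0.85)}
    [ 565.2 -238.7    1. ] [0.9 0.9]
meter {'scene': ([400.0, 293.0], 0.72), 'side': ([230.0, 301.0], 0.73)}
    [545.2 252.1   0.3] [1.4 1.4]
meter_mouth {'scene': ([402.0, 281.0], 0.83), 'side': ([224.0, 289.0], 0.87)}
    [548.5 252.   47.8] [0.1 0.1]
cap {'scene': ([402.0, 283.0], 0.65), 'side': ([222.0, 292.0], 0.82)}
    [549.5 255.7  43.8] [1.9 1.9]
rest {'scene': ([342.0, 233.0], 0.87), 'side': ([297.0, 242.0], 0.9)}
    [545.9  
[... 440 characters left out ...]
[182.0, 239.0], 0.55)}
    [752.7 223.4   5.5] [2.3 2.3]
amber {'scene': ([223.0, 214.0], 0.9), 'side': ([303.0, 151.0], 0.81)}
    [ 760.3 -207.4   -0.9] [0.6 0.6]
dappen {'scene': ([276.0, 152.0], 0.74), 'side': ([344.0, 324.0], 0.77)}
    [469.1 -34.   55.3] [218.4 218.4]
syringe {'scene': ([223.0, 216.0], 0.72), 'side': ([420.0, 234.0], 0.8)}
    [ 556.9 -798.  -709.9] [57. 57.]
paste {'scene': ([346.0, 264.0], 0.63), 'side': ([260.0, 251.0], 0.75)}
    [594.4 118.   -1.7] [0.9 0.9]
mixcup {'scene': ([282.0, 212.0], 0.7), 'side': ([326.0, 190.0], 0.62)}
    [ 619.6 -143.7  -22.3] [3.3 3.3]
2.85 [198.8 592.5 194.8] [[ 0.9 -0.3  0. ]
 [-0.3 -0.9  0. ]
 [ 0.  -0.  -1. ]] -18.700000000000003
```

View pics/scene0.png

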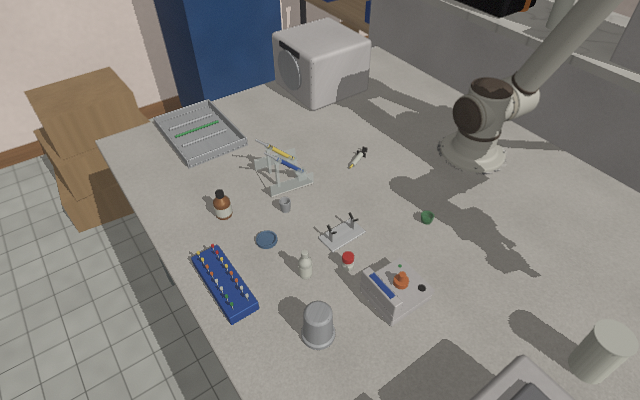

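View pics/side0.png

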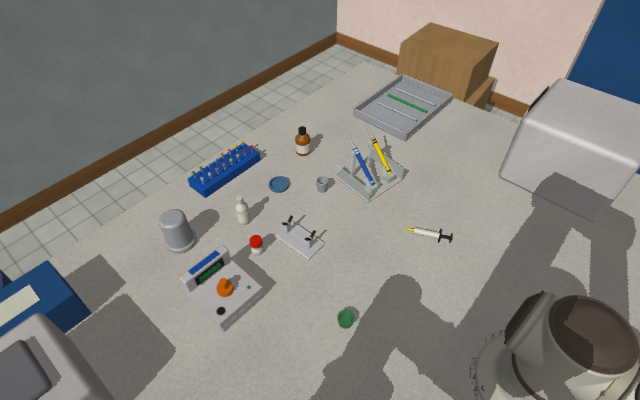

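The scene view shows the orange cap on the meter at (401,283), the rest at (342,235), the dish at (266,240), the dropper at (305,265) and the blue probe at (290,166). The side view agrees: cap (224,288), dish (279,185), blue probe (362,165), rest (300,238). World +x runs left-down in the scene view. I'll move over the meter for closer views.

```bash
python3 -m creep '[[[0.84,-0.95,0.11,0,0,0.21,0],[0.84,-0.95,0.11,0,0,0.21,0],[0.84,-0.95,0.11,0,0,0.21,0],[0.84,-0.95,0.11,0,0,0.21,0],[0.84,-0.95,0.11,0,0,0.21,0],[0.84,-0.95,0.11,0,0,0.21,0],[0.84,-0.95,0.11,0,0,0.21,0],[0.84,-0.95,0.11,0,0,0.21,0],[0.84,-0.95,0.11,0,0,0.21,0],[0.84,-0.95,0.11,0,0,0.21,0],[0.84,-0.95,0.11,0,0,0.21,0],[0.84,-0.95,0.11,0,0,0.21,0],[0.84,-0.95,0.11,0,0,0.21,0],[0.84,-0.95,0.11,0,0,0.21,0],[0.84,-0.95,0.11,0,0,0.21,0],[0.84,-0.95,0.11,0,0,0.21,0],[0.84,-0.95,0.11,0,0,0.21,0],[0.84,-0.95,0.11,0,0,0.21,0],[0,0,0,0,0,0,0],[0,0,0,0,0,0,0]]]'
sed -i 's/"0")/"1")/' m.py; python3 m.py; python3 -c "from rig import state;print(state()['joint_pos'])"
```

```text
clock: 4.85
tcp_pos: [501.3, 250.2, 234.3]
ee_rot: [[1.0, 0.005, -0.0], [0.005, -1.0, 0.0], [-0.0, -0.0, -1.0]]
wrist_force: [-0.0, 0.3, -0.8]
opening: 1.002
grasp_force: 0.0
scene 50.20225651054128 (array([1006.9,  589.3,  833.9]), array([-0.4, -0.6, -0.7]))
side 52.83641920640647 (array([124.6, 437.2, 768.1]), array([ 0.4, -0.5, -0.7]))
wrist 67.21707634031496 (array([583.9, 251.2, 424. ]), array([-0.3, -0. , -0.9]))
probe {'scene': ([286.0, 166.0], 0.41), 'side': ([364.0, 166.0], 0.6)}
    [ 550.5 -219.4   56.8] [0.9 0.9]
probe_tip {'scene': ([264.0, 150.0], 0.67)}
spare {'scene': ([274.0, 154.0], 0.69), 'side': ([382.0, 156.0], 0.47)}
    [ 544.5 -294.9   47.7] [0.6 0.6]
rack {'scene': ([279.0, 179.0], 0.83), 'side': ([365.0, 178.0], 0.87), 'wrist': ([605.0, 71.0], 0.25)}
    [ 561.4 -246.6  -10.1] [1.8 1.8]
meter {'scene': ([398.0, 296.0], 0.8), 'side': ([232.0, 302.0], 0.9), 'wrist': ([319.0, 126.0], 0.9)}
    [547.8 248.2 -14.2] [2.1 2.4 2.6]
meter_mouth {'scene': ([403.0, 282.0], 0.91), 'side': ([226.0, 290.0], 0.86), 'wrist': ([320.0, 129.0], 0.58)}
    [547.3 250.5  43.6] [
[... 989 characters left out ...]
0.55), 'side': ([258.0, 253.0], 0.74), 'wrist': ([395.0, 265.0], 0.46)}
    [468.8 205.3 190.3] [27.   6.5 27.5]
syringe {'scene': ([357.0, 161.0], 0.42), 'side': ([422.0, 233.0], 0.79)}
    [ 333.6 -165.1    8.3] [0.4 0.4]
paste {'scene': ([346.0, 264.0], 0.72), 'side': ([260.0, 250.0], 0.53), 'wrist': ([414.0, 90.0], 0.74)}
    [595.7 118.3  -1.5] [2.7 2.2 4.1]
mixcup {'scene': ([283.0, 212.0], 0.45), 'side': ([322.0, 189.0], 0.68), 'wrist': ([609.0, 74.0], 0.61)}
    [ 621.5 -133.    -7.7] [4.1 0.4 4.3]
7.7 [501.2 250.5 234.3] [[ 1.  0. -0.]
 [ 0. -1. -0.]
 [-0.  0. -1.]] -18.700000000000003
[ 4.31246986e+01  1.42466295e+01 -5.06945141e+00  1.99228549e-04
 -7.06849344e+01  4.72217408e+01]
```

View pics/wrist1.png

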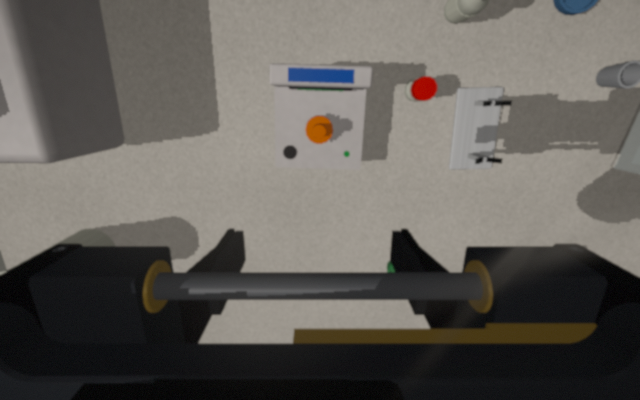

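The wrist view shows the orange cap at (319,128), with the display block above it at (320,75) (world +x) and the meter nearly aligned with the world axes. The rest is at (480,130), the jar at (423,88), the dropper at the top (465,5) and the dish at (577,3). Next I'll refine the cap and dish by colour.

```bash
cat >> h.py <<'E'
np.set_printoptions(precision=1,suppress=True)
def blob(c,h0,h1,box,smin=120,vmin=50):
    hsv=cv2.cvtColor(c["pixels"],cv2.COLOR_RGB2HSV); m=cv2.inRange(hsv,(h0,smin,vmin),(h1,255,255))
    k=np.zeros_like(m);x0,y0,x1,y1=box;k[y0:y1,x0:x1]=255;m&=k
    n,l,s,ce=cv2.connectedComponentsWithStats(m)
    i=1+np.argmax(s[1:,4]); return ce[i],s[i]
E
python3 - <<'E'
from h import *
a,b,w=camera("scene"),camera("side"),camera("wrist")
o=[(a,(380,260,420,300)),(b,(205,270,245,305)),(w,(290,100,345,150))]
ob=[]
for c,bx in o:
    ce,s=blob(c,5,15,bx); print(ce,s); ob.append((c,ce))
print("cap",tri(ob), [atz(c,u,62) for c,u in ob])
ob=[]
for c,bx in [(a,(250,225,285,255)),(b,(262,170,296,200))]:
    ce,s=blob(c,95,125,bx,80,40); print(ce,s); ob.append((c,ce))
print("dish",tri(ob),[atz(c,u,6) for c,u in ob])
# meter edges in the wrist view at deck height
for u in [(273,167),(362,167),(275,90),(367,90)]: print(atz(w,u,42))
E
```

```text
[400.7 280.5] [394 272  15  17 197]
[224.7 287.5] [217 278  17  19 247]
[319.8 129.9] [305 116  27  28 474]
cap (array([550.1, 249. ,  48.7]), [1.2798450578184073, 0.6854059255588688, 1.697157898138106]) [array([557.1, 255.7,  62. ]), array([542.6, 253. ,  62. ]), array([551.7, 247.5,  62. ])]
[265.6 239.3] [256 231  21  18 246]
[278.8 184.1] [270 176  19  17 242]
dish (array([714. , -62.9,   1.8]), [0.06106234869308169, 0.06106234869299663]) [array([715.4, -59.6,   6. ]), array([710.8, -60.2,   6. ])]
[502.4 307.4  42. ]
[503.1 192.3  42. ]
[596.5 301.4  42. ]
[597.2 191.   42. ]
```

```bash
python3 -m creep '[[[0.49,0,-0.84,0,0,0,0],[0.49,0,-0.84,0,0,0,0],[0.49,0,-0.84,0,0,0,0],[0.49,0,-0.84,0,0,0,0],[0.49,0,-0.84,0,0,0,0],[0,0,0,0,0,0,0],[0,0,0,0,0,0,0]]]'
python3 - <<'E'
from h import *
w=camera("wrist"); save(w,"w2"); t=state()["tcp_pos"]; print(t,proj(w,[t]))
ce,s=blob(w,5,15,(150,60,450,400)); print(ce,s, atz(w,ce,62), atz(w,ce,70))
E
```

```text
clock: 8.55
tcp_pos: [550.3, 250.4, 150.2]
ee_rot: [[1.0, 0.006, -0.0], [0.006, -1.0, -0.001], [-0.0, 0.001, -1.0]]
wrist_force: [-0.1, 0.5, 0.9]
opening: 0.998
grasp_force: 0.0
[550.5 250.7 151. ] [[316.4 228.3]]
[319.5 186.9] [302 171  33  34 719] [554.6 247.9  62. ] [556.9 248.   70. ]
```

View pics/w2.png

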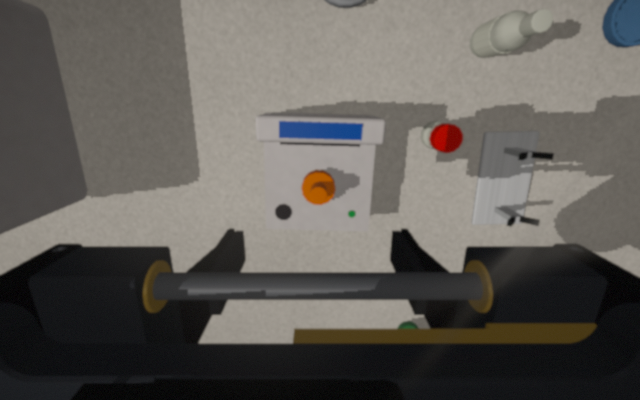

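The wrist view has the cap's skirt centred at (318,188) and its knob at about (319,190), so the cap is near (552,248.5). I'll descend over the knob and grip.

```bash
python3 -m creep '[[[0.1,-0.1,-0.9,0,0,0,0],[0,0,-0.9,0,0,0,0.3],[0,0,-0.9,0,0,0,0.4],[0,0,-0.9,0,0,0,0.5],[0,0,-0.6,0,0,0,0.5],[0,0,-0.35,0,0,0,0.5],[0,0,0,0,0,0,0.5],[0,0,0,0,0,0,1],[0,0,0,0,0,0,1],[0,0,0,0,0,0,1],[0,0,0,0,0,0,1],[0,0,0,0,0,0,1]]]' 15
```

```text
clock: 9.8
tcp_pos: [552.3, 248.6, 59.6]
ee_rot: [[1.0, 0.006, 0.0], [0.006, -1.0, 0.0], [0.0, -0.0, -1.0]]
wrist_force: [-0.1, -0.3, -0.7]
opening: 0.129
grasp_force: 0.0
```

```bash
python3 -m creep '[[[0,0,0,0,0,0,1],[0,0,0,0,0,0,1],[0,0,0,0,0,0,1]]]'
python3 - <<'E'
from h import *
w=camera("wrist"); save(w,"w3"); print(blob(w,5,15,(150,60,450,400)))
for n,bx in (("scene",(370,250,430,310)),("side",(195,260,255,315))): c=camera(n); print(blob(c,5,15,bx))
E
```

```text
clock: 10.1
tcp_pos: [552.2, 248.5, 59.3]
ee_rot: [[1.0, 0.006, -0.0], [0.006, -1.0, -0.0], [-0.0, 0.0, -1.0]]
wrist_force: [-0.2, -0.1, -0.9]
opening: 0.008
grasp_force: 0.0
(array([318. , 219.8]), array([ 293,  201,   47,   50, 1157], dtype=int32))
(array([400.6, 281.2]), array([393, 274,  16,  15, 182], dtype=int32))
(array([224.8, 288. ]), array([217, 279,  17,  18, 233], dtype=int32))
```

View pics/w3.png

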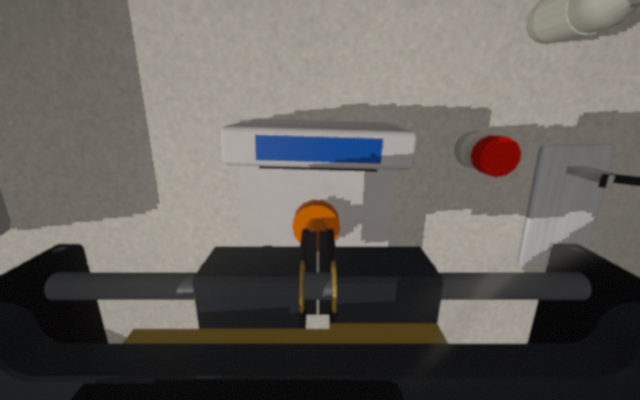

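The fingers shut without meeting the knob. Only the skirt shows behind them, at (317,222), so the cap must be farther out in x. I'll fit its position by projecting the model circle.

```bash
cat >> h.py <<'E'
def capfit(c,box,z0,x0,y0,rng=25):
    hsv=cv2.cvtColor(c["pixels"],cv2.COLOR_RGB2HSV); m=cv2.inRange(hsv,(3,110,30),(18,255,255))
    k=np.zeros_like(m);a,b,d,e=box;k[b:e,a:d]=255;m&=k
    th=np.linspace(0,2*np.pi,40,endpoint=False); best=[]
    P=np.concatenate([np.c_[r*np.cos(th),r*np.sin(th),0*th+z] for r,z in((17,0),(17,14),(8,14),(8,34))])
    for dx in np.arange(-rng,rng+.1,1.):
        for dy in np.arange(-rng,rng+.1,1.):
            q=proj(c,P+[x0+dx,y0+dy,z0]).astype(np.float32); r=np.zeros_like(m)
            for s in (q[:80],q[80:]): cv2.fillConvexPoly(r,cv2.convexHull(np.round(s).astype(np.int32)),255)
            best.append(((r&m).astype(bool).sum()/((r|m)>0).sum(),x0+dx,y0+dy))
    return max(best)
E
python3 - <<'E'
from h import *
w=cv2.imread("pics/w3.png")[:,:,::-1]; c=camera("wrist")
for n,bx in (("scene",(370,250,430,310)),("side",(195,260,255,315)),("wrist",(270,180,370,300))):
    for z in (36,42): print(n,z,capfit(camera(n),bx,z,552,249))
p=c["pixels"][195:240:4,300:340:5]; print(p.reshape(-1,8,3)[:, :, 0])
for z in (50,56,76): print(z,atz(c,(318,201),z),atz(c,(318,225),z))
E
```

```text
scene 36 (np.float64(0.7131782945736435), np.float64(546.0), np.float64(245.0))
scene 42 (np.float64(0.7076923076923077), np.float64(551.0), np.float64(250.0))
side 36 (np.float64(0.7946127946127947), np.float64(553.0), np.float64(249.0))
side 42 (np.float64(0.7788778877887789), np.float64(546.0), np.float64(251.0))
wrist 36 (np.float64(0.7039800995024875), np.float64(549.0), np.float64(249.0))
wrist 42 (np.float64(0.6665098777046096), np.float64(550.0), np.float64(249.0))
[[168 169 168 167 168 168 158 151]
 [168 169 157 142 141 142 115 117]
 [165 129 109 104 100 101 111 114]
 [138 146 173 176 174 148  99 113]
 [165 179 179 179 179 179 170 100]
 [180 179 179 179 178 178 177 148]
 [179 179 160 123 114 126 126 125]
 [179 175 124 104  99 108 126 126]
 [179 146 119 106  99  96 114 125]
 [173  28  58  65  57  45  18 122]
 [162  29  30  35  28  25  18 138]
 [152  27  28  35  30  23  19 152]]
50 [568.7 247.8  50. ] [550.6 247.7  50. ]
56 [570.7 247.8  56. ] [553.1 247.7  56. ]
76 [577.4 247.9  76. ] [561.6 247.8  76. ]
```

```bash
python3 - <<'E'
from h import *
f=lambda n,b,k:cv2.resize(camera(n)["pixels"][b[1]:b[3],b[0]:b[2],::-1],None,fx=k,fy=k,interpolation=cv2.INTER_CUBIC)
a=f("wrist",(260,180,380,280),4); b=f("side",(180,230,280,330),4)
c=np.zeros((400,880,3),np.uint8); c[:,:480]=a; c[:,480:]=b
cv2.imwrite("pics/z4.png",cv2.resize(c,(792,360)))
c=camera("side"); t=state()["tcp_pos"]; print(proj(c,[t,np.array(t)+[0,0,19]]), proj(c,[[550,249,42],[550,249,56],[550,249,76]]))
E
```

```text
[[223.6 283.9]
 [221.8 278.9]] [[225.6 289.1]
 [224.4 285.6]
 [222.6 280.3]]
```

View pics/z4.png

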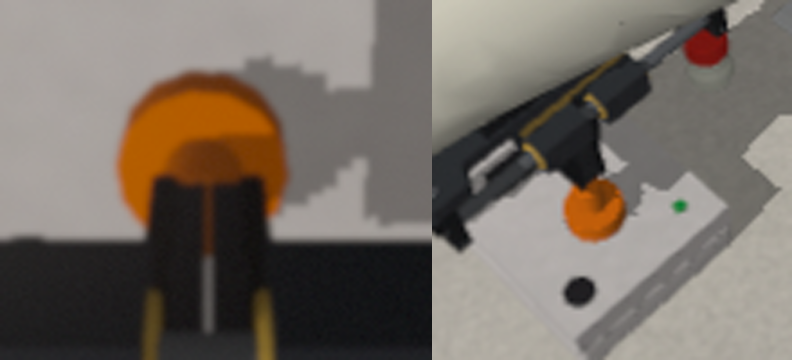

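The crops show the shut fingertips resting about level with the knob's top, with orange visible between and below them. So the fingers are effectively higher than the TCP suggests, while the cap is at x≈550. I'll open, go lower (still clear of the deck) and close again. At that height the fingers grip either the knob or the skirt.

```bash
python3 -m creep '[[[0,0,0,0,0,0,0],[0,0,0,0,0,0,0],[0,0,0,0,0,0,0],[0,0,0,0,0,0,0],[0,0,0,0,0,0,0],[0,0,0,0,0,0,0.1],[-0.1,0,-0.35,0,0,0,0.1],[0,0,-0.35,0,0,0,0.1],[0,0,0,0,0,0,0.3],[0,0,0,0,0,0,1],[0,0,0,0,0,0,1],[0,0,0,0,0,0,1],[0,0,0,0,0,0,1],[0,0,0,0,0,0,1],[0,0,0,0,0,0,1],[0,0,0,0,0,0,1]]]' 15
```

```text
clock: 12.35
tcp_pos: [550.3, 248.6, 45.4]
ee_rot: [[1.0, 0.006, 0.0], [0.006, -1.0, 0.0], [0.0, -0.0, -1.0]]
wrist_force: [0.3, -0.1, 1.4]
opening: 0.164
grasp_force: 15.0
```

Now 15 N on the knob (about 14 mm opening). Next: lift and carry towards the dish.

```bash
python3 -m creep '[[[0,0,0.3,0,0,0,1],[0,0,0.9,0,0,0,1],[0,0,1,0,0,0,1],[0,0,1,0,0,0,1],[0,0,1,0,0,0,1],[0,0,1,0,0,0,1],[0.32,-0.91,0,0,0,0,1],[0.32,-0.91,0,0,0,0,1],[0.32,-0.91,0,0,0,0,1],[0.32,-0.91,0,0,0,0,1],[0.32,-0.91,0,0,0,0,1],[0.32,-0.91,0,0,0,0,1],[0.32,-0.91,0,0,0,0,1],[0.32,-0.91,0,0,0,0,1],[0.32,-0.91,0,0,0,0,1],[0.32,-0.91,0,0,0,0,1],[0.32,-0.91,0,0,0,0,1],[0.32,-0.91,0,0,0,0,1],[0.32,-0.91,0,0,0,0,1],[0.32,-0.91,0,0,0,0,1]]]'
python3 -m creep '[[[0.32,-0.91,0,0,0,0,1],[0.32,-0.91,0,0,0,0,1],[0.32,-0.91,0,0,0,0,1],[0,0,0,0,0,0,1],[0,0,0,0,0,0,1]]]'
python3 - <<'E'
from h import *
w=camera("wrist"); save(w,"w5"); print(spot_point(w,"dish_in")[:1],spot_in(w,"dish")[:1],spot_point(w,"dropper")[:1])
ce,s=blob(w,95,125,(100,0,640,240),80,30); print(ce,s,atz(w,ce,6)); print(blob(w,5,15,(150,60,450,400)))
E
```

```text
clock: 14.35
tcp_pos: [640.0, -7.1, 149.8]
ee_rot: [[1.0, 0.006, 0.0], [0.006, -1.0, 0.0], [0.0, -0.0, -1.0]]
wrist_force: [0.6, 0.4, 0.1]
opening: 0.166
grasp_force: 15.0
clock: 14.85
tcp_pos: [658.9, -61.3, 149.3]
ee_rot: [[1.0, 0.005, -0.0], [0.005, -1.0, 0.0], [-0.0, -0.0, -1.0]]
wrist_force: [0.7, -0.4, -1.2]
opening: 0.166
grasp_force: 15.0
[{'uv': [318.3, 125.3], 'confidence': 0.9}] [{'extent': [290.5, 102.6, 342.2, 153.2], 'confidence': 0.57}] [{'uv': [316.1, 128.3], 'confidence': 0.73}]
[255.7   4.6] [ 142    0  219   11 2184] [830.7  -1.1   6. ]
(array([317.3, 229.5]), array([ 292,  204,   49,   55, 1633], dtype=int32))
```

View pics/w5.png

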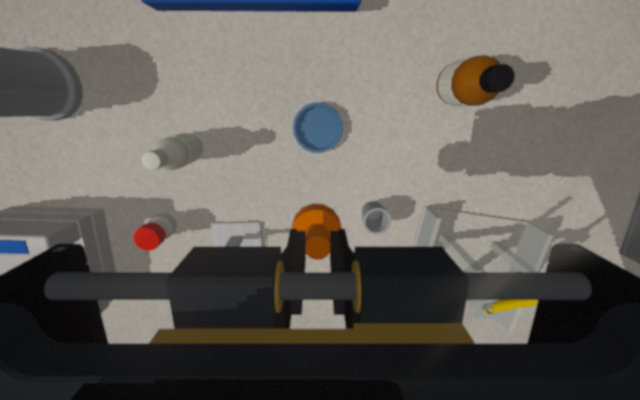

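The cap is held upright in the jaws at (317,229), and the dish is ahead at (318,127). The dropper (175,152), amber bottle (475,80) and mix cup (376,217) are all clear. I'll compute the dish centre and go there.

```bash
python3 - <<'E'
from h import *
w=camera("wrist")
hsv=cv2.cvtColor(w["pixels"],cv2.COLOR_RGB2HSV);ce,s=blob(w,95,125,(280,90,355,165),80,30); print(ce,s)
print(atz(w,(s[0]+s[2]/2-.5,s[1]+s[3]/2-.5),9),atz(w,(318.3,125.3),4),state()["tcp_pos"])
print("capfit",capfit(w,(280,190,360,275),145.8,659,-61,8))
E
```

```text
[318.6 127.2] [ 295  103   48   49 1843]
[715.3 -61.5   9. ] [716.7 -61.2   4. ] [658.9 -60.2 149.5]
capfit (np.float64(0.7350144687887556), np.float64(660.0), np.float64(-60.0))
```

```bash
python3 -m creep '[[[0.93,-0.03,-0.5,0,0,0,1],[0.93,-0.03,-0.5,0,0,0,1],[0.94,-0.02,-0.5,0,0,0,1],[0,0,-1,0,0,0,1],[0,0,-1,0,0,0,1],[0,0,-1,0,0,0,1],[0,0,-1,0,0,0,1],[0,0,-0.8,0,0,0,1],[0,0,-0.4,0,0,0,1],[0,0,-0.2,0,0,0,1],[0,0,0,0,0,0,1],[0,0,0,0,0,0,1]]]'
python3 - <<'E'
from h import *
w=camera("wrist"); save(w,"w6")
for n in("scene","side"):
    c=camera(n);p=proj(c,[[715,-62,20]])[0].astype(int);bx=(p[0]-20,p[1]-20,p[0]+20,p[1]+20); print(n,blob(c,5,15,bx)[1],blob(c,95,125,bx,80,40)[1])
print(state()["tcp_pos"],blob(w,5,15,(150,100,450,300))[1],blob(w,95,125,(250,150,400,300),80,30)[1])
E
```

```text
clock: 16.3
tcp_pos: [715.8, -62.4, 12.4]
ee_rot: [[1.0, 0.006, 0.002], [0.006, -1.0, -0.0], [0.002, 0.0, -1.0]]
wrist_force: [0.0, -0.3, -1.1]
opening: 0.162
grasp_force: 15.0
scene [259 230  13  14  74] [256 236  21  13 100]
side [272 171  13  16 128] [269 178  20  15 127]
[715.6 -62.5  12.4] [ 291  204   50   55 1743] [ 278  190   75   58 1418]
```

View pics/w6.png

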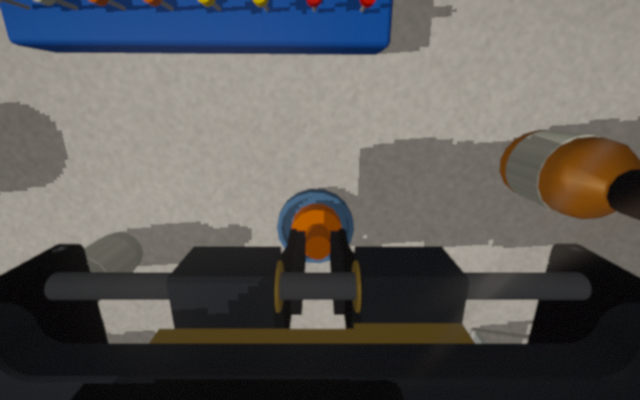

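The cap (centre 316,229) is concentric with the dish (centre 315,227). I'll lower the last few mm, release with a part opening, and rise.

```bash
python3 -m creep '[[[0,0,-0.15,0,0,0,1],[0,0,-0.08,0,0,0,1],[0,0,0,0,0,0,1]]]'
```

```text
clock: 16.75
tcp_pos: [715.4, -62.3, 7.3]
ee_rot: [[1.0, 0.006, 0.001], [0.006, -1.0, 0.0], [0.001, -0.0, -1.0]]
wrist_force: [-1.0, 0.6, 2.3]
opening: 0.166
grasp_force: 15.0
```

```bash
python3 -m creep '[[[0,0,0,0,0,0,0.7],[0,0,0,0,0,0,0.6],[0,0,0,0,0,0,0.55],[0,0,0,0,0,0,0.5],[0,0,0.3,0,0,0,0.5],[0,0,0.7,0,0,0,0.5],[0,0,1,0,0,0,0.5],[0,0,1,0,0,0,0.5],[-0.3,-0.2,1,0,0,0,0.5],[-0.8,-0.65,1,0,0,0,0.5],[-0.9,-0.7,1,0,0,0,0.5],[-0.9,-0.7,1,0,0,0,0.5],[-0.9,-0.7,1,0,0,0,0.5],[-1,-0.8,1,0,0,0,0.5],[-1,-0.8,1,0,0,0,0.5],[-1,-0.8,1,0,0,0,0.5],[-1,-0.8,0,0,0,0,0.5],[-1,-0.8,0,0,0,0,0.5],[-1,-0.8,0,0,0,0,0.5],[-1,-0.8,0,0,0,0,0.5]]]'
python3 - <<'E'
from h import *
w=camera("wrist"); save(w,"w7"); a=camera("scene");b=camera("side"); save(a,"a7");save(b,"b7")
for c,n in((w,"w"),(a,"a"),(b,"b")):
    for t in("probe","probe_tip","rack"):
        p=spot_point(c,t); print(n,t,[(np.round(q["uv"],1),round(q["confidence"],2)) for q in p[:2]])
    hs=cv2.cvtColor(c["pixels"],cv2.COLOR_RGB2HSV)
for n,c in(("scene",a),("side",b)):
    p=proj(c,[[715,-62,20]])[0].astype(int);bx=(p[0]-20,p[1]-20,p[0]+20,p[1]+20); print(n,blob(c,5,15,bx)[1],blob(c,95,125,bx,80,40)[1])
E
```

```text
clock: 18.75
tcp_pos: [498.3, -234.2, 228.5]
ee_rot: [[1.0, 0.006, 0.002], [0.006, -1.0, -0.001], [0.002, 0.001, -1.0]]
wrist_force: [0.7, -0.3, 0.2]
opening: 0.505
grasp_force: 0.0
w probe [(array([293.5, 132.9]), 0.85), (array([43.3, 85.7]), 0.29)]
w probe_tip [(array([300.6,  59.2]), 0.75)]
w rack [(array([325.7, 113.2]), 0.64)]
a probe [(array([286.6, 169.3]), 0.7), (array([319.8, 331.3]), 0.54)]
a probe_tip [(array([265.3, 149.5]), 0.48), (array([278.1, 178.8]), 0.19)]
a rack [(array([278.4, 178.2]), 0.6), (array([342. , 235.8]), 0.4)]
b probe [(array([363.5, 164.3]), 0.72)]
b probe_tip [(array([343.8, 130.9]), 0.65), (array([259.8, 250.5]), 0.55)]
b rack [(array([366. , 175.3]), 0.79)]
scene [259 229  13  16 153] [256 236  21  13  67]
side [272 173  13  16 147] [269 177  20  16 108]
```

View pics/w7.png

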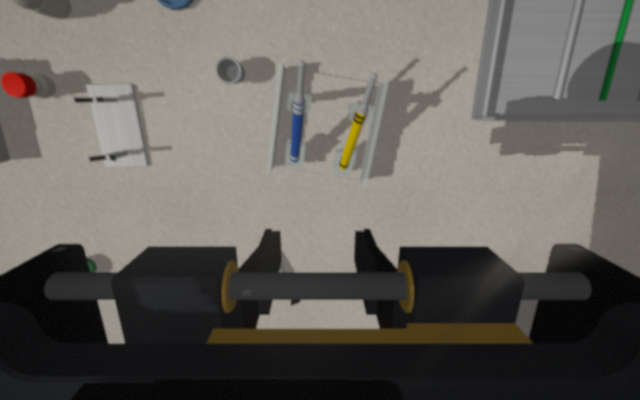

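The wrist view shows the blue probe from tail (294,163) to tip (302,60), left (+y) of the yellow spare. Rack walls run (275..281, 65..170) and (370..386, 85..183). The cap reads the same in the scene and side views after release. Now a model fit for the probe and rest poses.

```bash
cat > fit.py <<'E'
from h import *
from scipy.optimize import least_squares
w,a,b=camera("wrist"),camera("scene"),camera("side")
def mask(c,h0,h1,box,s=110,v=40):
    m=cv2.inRange(cv2.cvtColor(c["pixels"],cv2.COLOR_RGB2HSV),(h0,s,v),(h1,255,255));k=np.zeros_like(m);x0,y0,x1,y1=box;k[y0:y1,x0:x1]=255;return m&k
def seg(c,h0,h1,box):
    n,l,s,ce=cv2.connectedComponentsWithStats(cv2.dilate(mask(c,h0,h1,box),np.ones((3,3)),iterations=1)); i=1+np.argmax(s[1:,4])
    ys,xs=np.nonzero((l==i)&(mask(c,h0,h1,box)>0)); P=np.c_[xs,ys].astype(float); m=P.mean(0); d=np.linalg.svd(P-m,full_matrices=False)[2][0]; t=(P-m)@d
    e=[m+d*t.min(),m+d*t.max()]; return m,sorted(e,key=lambda p:p[1]),len(P)
obs={}
for nm,h,bx in (("probe",(105,125),{"w":(270,60,330,180),"a":(265,140,310,185),"b":(335,130,380,190)}),("spare",(20,32),{"w":(330,60,380,185),"a":(260,140,300,165),"b":(360,125,400,185)})):
    for k,c in(("w",w),("a",a),("b",b)):
        m,e,n=seg(c,*h,bx[k]); obs[nm,k]=(c,m,e); print(nm,k,m,e,n)
def pr(p,sgn,xs):
    x,y,ps=p; R=np.array([[np.cos(ps),-np.sin(ps)],[np.sin(ps),np.cos(ps)]]); out=[]
    for t in xs:
        l=np.array([-21+t*.7071,32*sgn]); q=R@l+[x,y]; out.append([*q,69+t*.7071])
    return np.array(out)
def res(p):
    r=[]
    for (nm,k),(c,m,e) in obs.items():
        q=proj(c,pr(p,1 if nm=="probe" else -1,np.linspace(-55,50,22)))
        if nm=="spare" and k!="w": continue
        d=(e[0]-e[1])/np.linalg.norm(e[0]-e[1]); nrm=np.array([-d[1],d[0]])
        r+=list(((q-m)@nrm)/3)
        r.append((q.mean(0)-m)@d*.5)
    return r
s=least_squares(res,[565,-240,-.07],loss="soft_l1"); x,y,ps=s.x
print("rack",x,y,np.degrees(ps),s.cost); P=pr(s.x,1,[-55,0,4.5,95]); print(P)
for c in(w,a,b): print(proj(c,P)[[0,1,3]].round(1).tolist())
print(tri([(c,u) for c,u in((w,(293.5,132.9)),(a,(286.6,169.3)),(b,(363.5,164.3)))]),tri([(c,u) for c,u in((w,(300.6,59.2)),(a,(265.3,149.5)),(b,(343.8,130.9)))]))
E
python3 fit.py
python3 - <<'E'
from h import *
w=camera("wrist");a=camera("scene");b=camera("side")
# dark posts of the rest, wrist view
g=cv2.cvtColor(w["pixels"],cv2.COLOR_RGB2GRAY)
ob=[]
for c in(w,a,b):
    p=spot_point(c,"rest_seat"); q=spot_in(c,"rest"); print([(x["uv"],x["confidence"]) for x in p[:1]],q[0]["extent"] if q else 0); ob.append((c,p[0]["uv"]))
print("seat",tri(ob),[atz(c,u,44.5) for c,u in ob])
# base outline corners
m=cv2.inRange(g,150,255);m[:,:70]=0;m[:,160:]=0;m[:75]=0;m[180:]=0
n,l,s,ce=cv2.connectedComponentsWithStats(m);i=1+np.argmax(s[1:,4]);print(s[i])
cs=cv2.findContours((l==i).astype(np.uint8),0,2)[0][0];r=cv2.minAreaRect(cs);print(r);box=cv2.boxPoints(r)
for u in box: print(u,atz(w,u,6))
E
```

```text
probe w [296.1 133.6] [array([297.6, 114.1]), array([294.4, 156. ])] 353
probe a [289.  164.9] [array([281.5, 161.1]), array([297.5, 169.1])] 54
probe b [363.8 166.9] [array([354.6, 148.7]), array([372.5, 184.3])] 122
spare w [352.1 139.3] [array([361.3, 112.5]), array([341.9, 169. ])] 545
spare a [280.2 152.1] [array([268.5, 146. ]), array([292.3, 158.3])] 71
spare b [381.2 155.7] [array([372.5, 138.3]), array([390.1, 173.5])] 153
rack 564.8249886257789 -243.97076368011267 -8.2347640933529 0.8407503597245087
[[ 510.1 -203.7   30.1]
 [ 548.6 -209.3   69. ]
 [ 551.8 -209.7   72.2]
 [ 615.1 -218.9  136.2]]
[[294.4, 159.1], [296.2, 131.9], [301.1, 60.8]]
[[301.4, 170.6], [288.3, 164.2], [263.4, 152.0]]
[[372.3, 183.8], [362.8, 165.0], [346.0, 131.7]]
(array([ 551.3, -209.1,   61.6]), [5.683435945623819, 8.071355906557612, 7.570798225412546]) (array([ 614.5, -215.1,  143.5]), [3.831161437205767, 3.849194140782208, 4.414342063548454])
[([93.9, 125.5], 0.8)] 0
[([344.7, 221.1], 0.81)] [319.5, 211.1, 363.3, 250.4]
[([298.2, 229.2], 0.95)] [270.1, 217.8, 324.1, 261.8]
seat (array([545.6,  37.6,  45.7]), [6.814523224077422, 5.743271887332742, 2.5577991175639796]) [array([552.2,  36.4,  44.5]), array([538.2,  34.6,  44.5]), array([543.8,  38.9,  44.5])]
[  70   99   90   81 5233]
((114.5, 139.0), (89.0, 80.0), 0.0)
[ 70. 179.] [475.3 113.6   6. ]
[70. 99.] [582.6  88.1   6. ]
[159.  99.] [583.3 -27.5   6. ]
[159. 179.] [476.1 -11.4   6. ]
```

The rack fit is tight: rack at (565,-244), yaw -8.2°, probe origin (548.6,-209.3,69). I'll turn the tool square to the probe (45° outward) at a stand-off of 80 mm.

```bash
python3 -m creep '[[[0,0,0,0,0,-0.85,0.5],[0,0,0,0,0,-0.85,0.5],[0.07,0.15,-0.58,-0.14,-0.99,0,0.5],[0.07,0.15,-0.58,-0.14,-0.99,0,0.5],[0.07,0.15,-0.58,-0.14,-0.99,0,0.5],[0.07,0.15,-0.58,-0.14,-0.99,0,0.5],[0.07,0.15,-0.58,-0.14,-0.99,0,0.5],[0.07,0.15,-0.58,-0.14,-0.99,0,0.5],[0.07,0.15,-0.58,-0.14,-0.99,0,0.5],[0.07,0.15,-0.58,-0.14,-0.99,0,0.5],[0.07,0.15,-0.58,-0.14,-0.99,0,0.5],[0.07,0.15,-0.58,0,0,0,0.5],[0,0,0,0,0,0,0.5],[0,0,0,0,0,0,0.5]]]'
python3 - <<'E'
from h import *
s=state();R=np.array(s["ee_rot"]);t=np.array(s["tcp_pos"]);print(R.round(3),s["joint_pos"])
w=camera("wrist"); print(proj(w,[[510.1,-203.7,30.1],[548.6,-209.3,69],[615.1,-218.9,136.2]]))
m=cv2.inRange(cv2.cvtColor(w["pixels"],cv2.COLOR_RGB2HSV),(105,110,40),(125,255,255));n,l,st,ce=cv2.connectedComponentsWithStats(m);print([(st[i].tolist(),ce[i].round(1)) for i in range(1,n) if st[i,4]>80]); print([(p["uv"],p["confidence"]) for t_ in("probe","probe_tip") for p in spot_point(w,t_)[:1]])
G=np.array([551.8,-209.7,72.2])+23*R[:,2]; print("to go",G-t)
E
```

```text
clock: 21.35
tcp_pos: [504.6, -223.8, 126.2]
ee_rot: [[0.772, -0.121, 0.624], [-0.112, -0.992, -0.054], [0.626, -0.028, -0.779]]
wrist_force: [-0.2, 0.6, 0.1]
opening: 0.502
grasp_force: 0.0
[[ 0.8 -0.1  0.6]
 [-0.1 -1.  -0.1]
 [ 0.6 -0.  -0.8]] [-10.9   6.6 -36.3 -24.   -9.2 115.8]
[[298.8 250.9]
 [297.1 200.1]
 [293.3  90. ]]
[([56, 0, 151, 63, 6640], array([133.2,  31.5])), ([291, 165, 13, 78, 902], array([297.3, 202.6]))]
[([296.5, 200.3], 0.96), ([294.1, 89.8], 0.94)]
to go [ 61.5  12.9 -71.9]
```

The calibration matches here to within 1 px. Joint 5 has hit its limit, so I'll ease the tilt back about 5°, approach and grip.

```bash
python3 -m creep '[[[0.67,0.4,-0.57,0,0.5,0,0.5],[0.67,0.4,-0.57,0,0.5,0,0.5],[0.41,-0.04,-0.62,0,0,0,0.5],[0.41,-0.04,-0.62,0,0,0,0.5],[0,0,0,0,0,0,0.5]]]'
python3 - <<'E'
from h import *
s=state();R=np.array(s["ee_rot"]);t=np.array(s["tcp_pos"]);print(R.round(3),s["joint_pos"],t)
G=np.array([551.8,-209.7,72.2]); print("to go",(G+23*R[:,2]-t), "in tool",R.T@(G+23*R[:,2]-t), R.T@np.array([.7,-.101,.707]))
E
```

```text
clock: 22.0
tcp_pos: [547.5, -217.1, 80.5]
ee_rot: [[0.827, -0.111, 0.551], [-0.113, -0.993, -0.03], [0.551, -0.037, -0.834]]
wrist_force: [0.6, 0.9, -0.6]
opening: 0.499
grasp_force: 0.0
[[ 0.8 -0.1  0.6]
 [-0.1 -1.  -0. ]
 [ 0.6 -0.  -0.8]] [ -8.5  14.9 -33.  -18.8  -9.2 109.1] [ 547.5 -217.1   80.5]
to go [ 16.9   6.7 -27.5] in tool [-1.9 -7.5 32. ] [ 1.  -0.  -0.2]
```

```bash
python3 -m creep '[[[0,0.34,0,0,0.9,0,0.5],[0.25,0,-0.45,0,0,0,0.5],[0.25,0,-0.45,0,0,0,0.5],[0.25,0,-0.45,0,0,0,0.5],[0,0,0,0,0,0,0.5]]]'
python3 - <<'E'
from h import *
s=state();R=np.array(s["ee_rot"]);t=np.array(s["tcp_pos"]);print(R.round(3),s["joint_pos"],t)
G=np.array([551.8,-209.7,72.2]); print("to go",(G+23*R[:,2]-t), "in tool",R.T@(G+23*R[:,2]-t), R.T@np.array([.7,-.101,.707]))
E
```

```text
clock: 22.5
tcp_pos: [561.6, -212.6, 53.6]
ee_rot: [[0.863, -0.112, 0.492], [-0.114, -0.993, -0.025], [0.492, -0.035, -0.87]]
wrist_force: [0.3, -0.8, 0.4]
opening: 0.496
grasp_force: 0.0
[[ 0.9 -0.1  0.5]
 [-0.1 -1.  -0. ]
 [ 0.5 -0.  -0.9]] [ -6.7  18.8 -32.8 -11.9  -9.2 101.1] [ 561.6 -212.6   53.6]
to go [ 1.5  2.3 -1.4] in tool [ 0.3 -2.5  1.9] [ 1.  -0.  -0.3]
```

```bash
python3 -m creep '[[[0.05,0.12,-0.06,0,0.3,0,0.5],[0,0,0,0,0,0,1],[0,0,0,0,0,0,1],[0,0,0,0,0,0,1],[0,0,0,0,0,0,1],[0,0,0,0,0,0,1],[0,0,0,0,0,0,1]]]' 30
```

```text
clock: 23.2
tcp_pos: [562.6, -210.2, 54.0]
ee_rot: [[0.875, -0.112, 0.47], [-0.113, -0.993, -0.025], [0.47, -0.031, -0.882]]
wrist_force: [-3.5, 0.3, 5.3]
opening: 0.05
grasp_force: 9.0
```

```bash
python3 -m creep '[[[0,0,0,0,0,0,1],[0,0,0,0,0,0,1]]]'
python3 - <<'E'
from h import *
w=camera("wrist");P=[[510.1,-203.7,30.1],[548.6,-209.3,69],[615.1,-218.9,136.2]];print(proj(w,P).round(1).tolist(),proj(w,[state()["tcp_pos"]]))
print([(p["uv"],p["confidence"]) for t_ in("probe","probe_tip") for p in spot_point(w,t_)[:1]]); save(w,"w8")
for n in("scene","side"):
    c=camera(n); print(proj(c,P[1:]).round(1).tolist(),[(p["uv"],p["confidence"]) for t_ in("probe","probe_tip") for p in spot_point(c,t_)[:1]])
s=camera("side")["pixels"][100:220,320:440,::-1]
cv2.imwrite("pics/v8.png",np.hstack([cv2.resize(w["pixels"][100:330,210:430,::-1],(400,418)),cv2.resize(s,(400,418),interpolation=cv2.INTER_CUBIC)]))
E
```

```text
clock: 23.4
tcp_pos: [561.5, -210.2, 54.6]
ee_rot: [[0.876, -0.112, 0.47], [-0.113, -0.993, -0.025], [0.469, -0.031, -0.882]]
wrist_force: [-9.5, 1.0, 12.9]
opening: 0.013
grasp_force: 8.6
[[317.1, 301.9], [317.1, 247.1], [317.1, 93.3]] [[317.  228.3]]
[([314.7, 247.6], 0.65), ([315.6, 90.2], 0.84)]
[[288.3, 164.2], [263.4, 152.0]] [([285.5, 168.2], 0.42), ([265.1, 150.0], 0.53)]
[[362.8, 165.0], [346.0, 131.7]] [([364.9, 163.8], 0.58), ([281.0, 184.8], 0.28)]
```

View pics/v8.png

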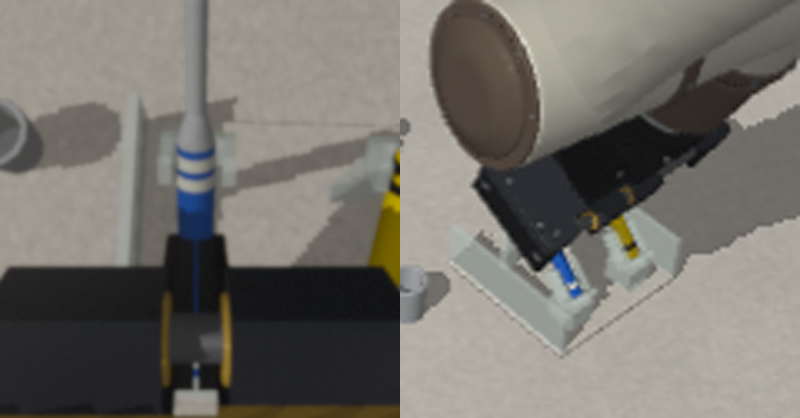

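The last view shows the shut fingers on the upper edge of the blue handle, sliding off it. The real finger ends are about 20 mm short of the nominal TCP, which also fits the cap miss. I'll open, go 17 mm deeper and close again.

```bash
python3 -m creep '[[[0,0,0,0,0,0,0.5],[0,0,0,0,0,0,0.5],[0,0,0,0,0,0,0.5],[0,0,0,0,0,0,0.5],[0,0,0,0,0,0,0.5],[0.15,0,-0.3,0,0,0,0.5],[0.15,0,-0.3,0,0,0,0.5],[0.05,0,-0.15,0,0,0,0.5],[0,0,0,0,0,0,0.5]]]'
```

```text
clock: 24.8
tcp_pos: [569.9, -210.9, 38.5]
ee_rot: [[0.876, -0.111, 0.469], [-0.113, -0.993, -0.022], [0.468, -0.033, -0.883]]
wrist_force: [-0.2, -0.7, 0.1]
opening: 0.498
grasp_force: 0.0
```

```bash
python3 -m creep '[[[0,0,0,0,0,0,1],[0,0,0,0,0,0,1],[0,0,0,0,0,0,1],[0,0,0,0,0,0,1],[0,0,0,0,0,0,1],[0,0,0,0,0,0,1]]]'; python3 -c "
from rig import state;print(state()['joint_pos'])"
```

```text
clock: 25.4
tcp_pos: [569.9, -210.8, 39.6]
ee_rot: [[0.876, -0.11, 0.47], [-0.113, -0.993, -0.023], [0.469, -0.033, -0.882]]
wrist_force: [-0.3, -0.5, 0.6]
opening: 0.128
grasp_force: 30.0
[ -6.24657289  20.86156395 -32.06881287 -10.36464444  -9.19851151
  99.27029547]
```

Now a firm 30 N grip on the 12 mm handle. I'll lift, then measure the rest from earlier wrist pictures (poses known) with line segments.

```bash
python3 -m creep '[[[0,0,0.3,0,0,0,1],[0,0,0.8,0,0,0,1],[0,0,1,0,0,0,1],[0,0,1,0,0,0,1],[0,0,1,0,0,0,1],[0,0,1,0,0,0,1],[0,0,0.5,0,0,0,1]]]'
python3 - <<'E'
from h import *
w=camera("wrist");s=state();R=np.array(s["ee_rot"]);t=np.array(s["tcp_pos"]);print(t)
B=np.eye(4);B[:3,:3]=R;B[:3,3]=t;TC=np.array(w["world_to_cam"])@B   # tool->cam
def cam(png,pos,yx=.0055):
    Q=np.array([[1,yx,0],[yx,-1,0],[0,0,-1.]]);B=np.eye(4);B[:3,:3]=Q;B[:3,3]=pos
    c=dict(w);c["world_to_cam"]=TC@np.linalg.inv(B);c["pixels"]=cv2.imread("pics/%s.png"%png)[:,:,::-1].copy();return c
for png,pos,bx in(("wrist1",(501.25,250.3,234.3),(440,75,525,180)),("w2",(550.4,250.5,150.5),(460,120,545,235)),("w7",(498.3,-234.2,228.5),(75,75,160,175))):
    c=cam(png,pos);g=cv2.cvtColor(c["pixels"],cv2.COLOR_RGB2GRAY);x0,y0,x1,y1=bx
    L=cv2.createLineSegmentDetector().detect(cv2.resize(g[y0:y1,x0:x1],None,fx=3,fy=3,interpolation=cv2.INTER_CUBIC))[0][:,0]/3
    print(png)
    for l in L:
        p,q=l[:2]+[x0,y0],l[2:]+[x0,y0]
        if np.linalg.norm(p-q)<20: continue
        P,Q=atz(c,p,6),atz(c,q,6);d=Q-P; an=(np.degrees(np.arctan2(d[1],d[0]))+90)%180-90
        print("  ",p.round(),q.round(),P[:2],Q[:2],"ang %.1f"%an)
# held probe
for n in("scene","side"):
    c=camera(n);print(n,[(p["uv"],p["confidence"]) for t_ in("probe","probe_tip") for p in spot_point(c,t_)[:1]])
E
```

```text
clock: 26.1
tcp_pos: [570.6, -211.1, 154.0]
ee_rot: [[0.874, -0.11, 0.473], [-0.112, -0.993, -0.023], [0.472, -0.033, -0.881]]
wrist_force: [-0.3, 0.4, 0.1]
opening: 0.121
grasp_force: 30.0
[ 571.3 -211.2  155.1]
wrist1
w2
   [511. 177.] [490. 179.] [550.1  29.9] [548.4  53.4] ang -85.9
w7
   [117. 102.] [ 97. 102.] [577.2  26.9] [577.   53.6] ang -89.7
   [96. 97.] [118.  98.] [583.   53.4] [582.4  24.8] ang 88.7
   [143. 147.] [134. 100.] [517.9   3.1] [579.8   4.8] ang 1.6
   [144. 116.] [149. 145.] [558.9  -5.3] [520.9  -5.2] ang -0.1
scene [([343.3, 235.9], 0.74), ([262.2, 112.4], 0.57)]
side [([369.9, 129.3], 0.46)]
```

The rest data agree: seat at about (547.5,37), yaw about +1°. I'll carry the probe over while levelling it.

```bash
python3 -m creep '[[[-0.12,0.95,0,0,0,0.92,1],[-0.12,0.95,0,0,0,0.92,1],[-0.12,0.95,0,0,1,0,1],[-0.12,0.95,0,0,1,0,1],[-0.12,0.95,-0.2,0,1,0,1],[-0.12,0.95,-0.3,0,1,0,1],[-0.12,0.95,-0.3,0,1,0,1],[-0.12,0.95,-0.4,0,1,0,1],[-0.12,0.95,-0.4,0,1,0,1],[-0.12,0.95,-0.4,0,1,0,1],[-0.12,0.95,-0.4,0,1,0,1],[-0.12,0.95,-0.4,0,0,0,1],[-0.06,0.95,-0.3,0,0,0,1],[0,0,0,0,0,0,1],[0,0,0,0,0,0,1]]]'
cat > pf.py <<'E'
from h import *
from scipy.optimize import least_squares
np.set_printoptions(precision=2,suppress=True)
s=state();R=np.array(s["ee_rot"]);t=np.array(s["tcp_pos"]);print(t,R)
obs=[];seg={}
for n in("wrist","scene","side"):
    c=camera(n);print(n,end=" ")
    for k,x in(("probe",0),("probe_tip",95)):
        p=spot_point(c,k); 
        if p and p[0]["confidence"]>.3: obs.append((c,x,np.array(p[0]["uv"]),n)); print(k,p[0]["uv"],round(p[0]["confidence"],2),end=" ")
    print()
def f(p):
    a=np.array([np.cos(p[3])*np.cos(p[4]),np.sin(p[3])*np.cos(p[4]),np.sin(p[4])])
    return np.concatenate([(proj(c,[p[:3]+x*a])[0]-u)*(1 if n=="wrist" else 1) for c,x,u,n in obs])
g=t-38*R[:,2]
if len(obs)>3:
    r=least_squares(lambda p:np.r_[f(p),(p[:3]-g)@R[:,1]/2,(p[:3]-g)@R[:,2]/3,(p[3:]-[np.arctan2(R[1,0],R[0,0]),0])@[1,0]/.05],[*g,0.02,0],loss="soft_l1",f_scale=3)
    print("grasp",g,"probe origin",r.x[:3],"yaw,elev",np.degrees(r.x[3:]),"cost",r.cost); print(f(r.x).reshape(-1,2))
E
python3 pf.py; python3 - <<'E'
from h import *
ob=[]
for n in("scene","side","wrist"):
    c=camera(n); p=spot_point(c,"rest_seat")
    if p: print(n,p[0]); ob.append((c,p[0]["uv"]))
if len(ob)>1: print(tri(ob))
E
```

```text
clock: 27.95
tcp_pos: [539.7, 36.3, 89.4]
ee_rot: [[0.956, 0.013, -0.294], [0.03, -0.998, 0.052], [-0.293, -0.058, -0.954]]
wrist_force: [-0.0, -0.0, -0.7]
opening: 0.123
grasp_force: 30.0
[539.66  36.32  89.37] [[ 0.96  0.01 -0.29]
 [ 0.03 -1.    0.05]
 [-0.29 -0.06 -0.95]]
wrist probe [316.5, 261.6] 0.96 probe_tip [322.5, 90.4] 0.89 
scene probe [340.9, 202.5] 0.49 probe_tip [310.3, 212.6] 0.43 
side probe [297.0, 203.9] 0.46 probe_tip [267.9, 181.3] 0.61 
grasp [550.83  34.34 125.64] probe origin [548.02  34.35 127.3 ] yaw,elev [-0.86  1.8 ] cost 11.82502083412822
[[ 0.03 -0.84]
 [ 0.15  0.64]
 [ 1.78 -3.4 ]
 [-1.17  2.32]
 [-0.47 -0.99]
 [-1.53 -0.08]]
scene {'uv': [341.0, 221.6], 'confidence': 0.75}
side {'uv': [297.6, 231.1], 'confidence': 0.57}
wrist {'uv': [323.9, 181.3], 'confidence': 0.71}
(array([546. ,  34.1,  39.5]), [5.7811576996398335, 6.181948336636948, 0.8848150661114954])
```

```bash
python3 -m creep '[[[0,0.08,-0.8,0,0,0.3,1],[0,0,-0.9,0,0,0,1],[0,0,-0.9,0,0,0,1],[0,0,-0.6,0,0,0,1],[0,0,-0.3,0,0,0,1],[0,0,-0.2,0,0,0,1],[0,0,-0.15,0,0,0,1],[0,0,0,0,0,0,1]]]'; python3 pf.py; python3 -c "
from rig import state;print(state()['wrist_force'])"
```

```text
clock: 29.5
tcp_pos: [540.0, 37.8, 12.6]
ee_rot: [[0.955, 0.038, -0.295], [0.054, -0.998, 0.045], [-0.292, -0.059, -0.955]]
wrist_force: [0.6, -0.4, -0.2]
opening: 0.13
grasp_force: 30.0
[540.05  37.78  12.58] [[ 0.95  0.04 -0.29]
 [ 0.05 -1.    0.05]
 [-0.29 -0.06 -0.95]]
wrist probe [315.3, 263.5] 0.69 probe_tip [317.8, 91.5] 0.93 
scene probe [342.2, 226.0] 0.59 probe_tip [310.7, 238.1] 0.48 
side probe [298.9, 226.4] 0.64 probe_tip [299.3, 229.3] 0.46 
grasp [551.24  36.06  48.85] probe origin [546.64  36.58  50.21] yaw,elev [  2.87 -30.95] cost 129.42642927491923
[[  0.04  -1.  ]
 [  0.86   1.18]
 [  0.39  -4.52]
 [  6.23  11.79]
 [ -1.02  -0.01]
 [-25.68  -6.38]]
[ 0.63519945 -0.14266087 -0.62647776]
```

```bash
python3 -m creep '[[[0,0,-0.12,0,0,0,1],[0,0,-0.1,0,0,0,1],[0,0,0,0,0,0,1]]]'
```

```text
clock: 30.25
tcp_pos: [540.0, 37.2, 8.5]
ee_rot: [[0.955, 0.039, -0.295], [0.054, -0.998, 0.044], [-0.293, -0.058, -0.954]]
wrist_force: [-0.3, -2.1, 3.3]
opening: 0.127
grasp_force: 29.9
```

```bash
python3 -m creep '[[[0,0,0,0,0,0,0.8],[0,0,0,0,0,0,0.6],[0,0,0,0,0,0,0.55],[0,0,0,0,0,0,0.5],[0.1,0,0.3,0,0,0,0.5],[0.2,0,0.7,0,0,0,0.5],[0.3,0,1,0,0,0,0.5],[0.1,0,1,0,0,0,0.5],[0,0,0,0,0,0,0.5]]]'; python3 pf.py
```

```text
clock: 31.15
tcp_pos: [556.6, 38.0, 71.1]
ee_rot: [[0.957, 0.039, -0.288], [0.054, -0.997, 0.046], [-0.286, -0.06, -0.956]]
wrist_force: [0.1, 0.7, -0.2]
opening: 0.499
grasp_force: 0.0
[556.59  38.03  71.1 ] [[ 0.96  0.04 -0.29]
 [ 0.05 -1.    0.05]
 [-0.29 -0.06 -0.96]]
wrist probe [319.4, 214.9] 0.93 probe_tip [324.5, 90.9] 0.88 
scene probe [339.1, 223.7] 0.67 probe_tip [312.4, 238.0] 0.73 
side probe [301.8, 229.5] 0.49 probe_tip [268.2, 207.8] 0.64 
grasp [567.54  36.29 107.44] probe origin [547.49  37.01  45.18] yaw,elev [0.75 2.04] cost 72.97507007358459
[[ 0.31  0.41]
 [-0.22  0.23]
 [ 3.25 -0.61]
 [-1.12  1.6 ]
 [-4.22 -1.81]
 [ 0.18 -1.03]]
```

The probe lies level on the seat at (547.5,37.0,45), yaw 0.8°. Now I tilt the tool outward for the regrasp.

```bash
python3 -m creep '[[[-0.16,0,0.2,-0.34,-0.98,-0.15,0.5],[-0.16,0,0.1,-0.34,-0.98,-0.15,0.5],[-0.16,0,0,0,-0.98,0,0.5],[-0.16,0,0,0,-0.98,0,0.5],[-0.16,0,0,0,-0.98,0,0.5],[-0.16,0,0,0,-0.98,0,0.5],[-0.16,0,-0.2,0,-0.98,0,0.5],[-0.16,0,-0.2,0,-0.98,0,0.5],[-0.16,0,-0.2,0,-0.98,0,0.5],[0,0,0,0,0,0,0.5],[0,0,0,0,0,0,0.5]]]'
python3 - <<'E'
from h import *
s=state();R=np.array(s["ee_rot"]);t=np.array(s["tcp_pos"]);print(R.round(3),s["joint_pos"])
G=np.array([537.5,37,44.8]);print("togo",G+38*R[:,2]-t)
w=camera("wrist");print(proj(w,[[547.5,37,45],[642.5,38.2,45]]),[(p["uv"],p["confidence"]) for k in("probe","probe_tip") for p in spot_point(w,k)[:1]])
E
```

```text
clock: 32.7
tcp_pos: [542.0, 24.3, 87.6]
ee_rot: [[0.93, -0.005, 0.368], [0.009, -0.999, -0.035], [0.368, 0.035, -0.929]]
wrist_force: [0.3, 0.2, -0.0]
opening: 0.499
grasp_force: 0.0
[[ 0.9 -0.   0.4]
 [ 0.  -1.  -0. ]
 [ 0.4  0.  -0.9]] [ 19.4  10.7 -51.6  48.8 -11.9  24.1]
togo [  9.5  11.3 -78.2]
[[299.7 219.6]
 [298.2 107.1]] [([301.7, 221.1], 0.95), ([296.8, 106.7], 0.94)]
```

```bash
python3 -m creep '[[[0,0.28,-0.1,0,0,0,0.5],[0,0.28,-0.2,0,0,0,0.5],[0.1,0,-0.7,0,0,0,0.5],[0.1,0,-0.8,0,0,0,0.5],[0.1,0,-0.8,0,0,0,0.5],[0.1,0,-0.8,0,0,0,0.5],[0.05,0,-0.4,0,0,0,0.5],[0,0,0,0,0,0,0.5]]]'
python3 - <<'E'
from h import *
s=state();R=np.array(s["ee_rot"]);t=np.array(s["tcp_pos"]);print(R.round(3),s["joint_pos"])
G=np.array([537.5,37,44.8]);print("togo",G+38*R[:,2]-t)
E
```

```text
clock: 33.65
tcp_pos: [557.2, 40.2, 44.4]
ee_rot: [[0.948, -0.005, 0.318], [0.009, -0.999, -0.043], [0.318, 0.044, -0.947]]
wrist_force: [0.0, -0.2, 0.3]
opening: 0.503
grasp_force: 0.0
[[ 0.9 -0.   0.3]
 [ 0.  -1.  -0. ]
 [ 0.3  0.  -0.9]] [ 17.4  16.7 -51.4  58.7  -9.2  15.5]
togo [ -7.7  -4.9 -35.6]
```

```bash
python3 -m creep '[[[-0.25,-0.12,-0.2,0,0.6,0,0.5],[-0.22,-0.12,-0.4,0,0,0,0.5],[0,0,-0.6,0,0,0,0.5],[0,0,-0.4,0,0,0,0.5],[0,0,-0.2,0,0,0,0.5],[0,0,0,0,0,0,0.5]]]'
python3 - <<'E'
from h import *
s=state();R=np.array(s["ee_rot"]);t=np.array(s["tcp_pos"]);print(R.round(3),s["joint_pos"])
G=np.array([537.5,37,44.8]);print("togo",G+38*R[:,2]-t)
E
```

```text
clock: 34.25
tcp_pos: [559.9, 31.6, 25.9]
ee_rot: [[0.957, -0.01, 0.29], [0.007, -0.998, -0.057], [0.29, 0.057, -0.955]]
wrist_force: [-0.4, 0.4, -0.5]
opening: 0.495
grasp_force: 0.0
[[ 1.  -0.   0.3]
 [ 0.  -1.  -0.1]
 [ 0.3  0.1 -1. ]] [ 16.5  19.1 -50.8  58.8  -9.2  16.1]
togo [-11.4   3.3 -17.4]
```

```bash
python3 -m creep '[[[-0.2,0.1,0.2,-0.2,0.9,0,0.5],[-0.2,0,0,-0.2,0.9,0,0.5],[-0.2,0,0,-0.2,0,0,0.5],[0,0,0,0,0,0,0.5],[0,0,0,0,0,0,0.5]]]'
python3 - <<'E'
from h import *
s=state();R=np.array(s["ee_rot"]);t=np.array(s["tcp_pos"]);print(t,R.round(3),s["joint_pos"])
G=np.array([537.5,37,44.8]);print("togo",G+38*R[:,2]-t)
E
```

```text
clock: 34.75
tcp_pos: [566.5, 15.2, 34.9]
ee_rot: [[0.97, -0.018, 0.243], [0.013, -0.992, -0.123], [0.243, 0.123, -0.962]]
wrist_force: [-0.6, -0.7, 0.1]
opening: 0.501
grasp_force: 0.0
[566.5  15.2  34.9] [[ 1.  -0.   0.2]
 [ 0.  -1.  -0.1]
 [ 0.2  0.1 -1. ]] [ 21.8  20.3 -43.   37.1 -19.9  33.8]
togo [-19.8  17.1 -26.7]
```

```bash
python3 -m creep '[[[0,0,0.8,0,0,0,0.5],[-0.4,0.5,0.4,0.7,0.6,0,0.5],[-0.6,0.6,0,0.7,0.6,0,0.5],[0,0,0,0,0,0,0.5],[0,0,0,0,0,0,0.5]]]'
python3 pf.py | head -8; python3 - <<'E'
from h import *
s=state();R=np.array(s["ee_rot"]);t=np.array(s["tcp_pos"]);print(t,R.round(3),s["joint_pos"])
G=np.array([537.5,37,44.8]);print("togo",G+38*R[:,2]-t)
w=camera("wrist");print(proj(w,[[547.5,37,45],[642.5,38.2,45]]))
E
```

```text
clock: 35.25
tcp_pos: [550.1, 31.4, 58.0]
ee_rot: [[0.988, -0.015, 0.155], [-0.011, -1.0, -0.025], [0.155, 0.023, -0.988]]
wrist_force: [-0.0, -0.5, 0.0]
opening: 0.5
grasp_force: 0.0
[550.1   31.41  57.96] [[ 0.99 -0.02  0.15]
 [-0.01 -1.   -0.03]
 [ 0.16  0.02 -0.99]]
wrist probe [310.1, 231.4] 0.88 probe_tip [308.4, 90.9] 0.66 
scene probe [340.9, 225.2] 0.71 probe_tip [342.0, 235.9] 0.59 
side probe [300.0, 228.7] 0.61 probe_tip [181.3, 241.4] 0.68 
grasp [544.21  32.36  95.49] probe origin [545.8   35.81  49.28] yaw,elev [   0.3 -358.4] cost 490.50560822332955
[[  0.42  -0.4 ]
[549.4  32.1  57.6] [[ 1.  -0.   0.2]
 [-0.  -1.  -0. ]
 [ 0.2  0.  -1. ]] [ 23.   19.  -30.9   8.6 -32.9  59.3]
togo [ -6.1   4.  -50.4]
[[309.7 226.4]
 [305.3  90.3]]
```

```bash
python3 -m creep '[[[-0.1,0.22,-0.3,0,-0.6,0,0.5],[0,0,-0.7,0,-0.6,0,0.5],[0,0,-0.8,0,0,0,0.5],[0,0,-0.4,0,0,0,0.5],[0,0,-0.25,0,0,0,0.5],[0,0,0,0,0,0,0.5]]]'
python3 - <<'E'
from h import *
s=state();R=np.array(s["ee_rot"]);t=np.array(s["tcp_pos"]);print(t,R.round(3),s["joint_pos"])
G=np.array([537.5,37,44.8]);print("togo",G+38*R[:,2]-t)
E
```

```text
clock: 36.35
tcp_pos: [546.5, 35.8, 7.8]
ee_rot: [[0.967, -0.017, 0.254], [-0.011, -1.0, -0.024], [0.254, 0.021, -0.967]]
wrist_force: [-0.8, -0.6, 0.1]
opening: 0.498
grasp_force: 0.0
[546.5  35.8   7.8] [[ 1.  -0.   0.3]
 [-0.  -1.  -0. ]
 [ 0.3  0.  -1. ]] [ 20.4  20.8 -48.6  41.5  -9.6  28.4]
togo [0.7 0.3 0.3]
```

```bash
python3 -m creep '[[[0,0,0,0,0,0,1],[0,0,0,0,0,0,1],[0,0,0,0,0,0,1],[0,0,0,0,0,0,1],[0,0,0,0,0,0,1]]]' 50
```

```text
clock: 36.85
tcp_pos: [547.6, 34.7, 9.3]
ee_rot: [[0.967, -0.02, 0.255], [-0.014, -1.0, -0.027], [0.255, 0.023, -0.967]]
wrist_force: [4.6, -11.7, 3.0]
opening: 0.133
grasp_force: 20.5
```

```bash
python3 -m creep '[[[0,0,0.4,0,0,0,1],[0,0,1,0,0,0,1],[0,0,1,0,0,0,1],[0,0,1,0,1,0,1],[0,0,1,0,1,0,1],[0,0,1,0,1,0,1],[0,0,1,0,1,0,1],[0,0,1,0,1,0,1],[-0.13,0.95,0,0,1,0,1],[-0.13,0.95,0,0,1,0,1],[-0.13,0.95,0,0,1,0,1],[-0.13,0.95,0,0,1,0,1],[-0.13,0.95,0,0,1,0,1],[-0.13,0.95,0,0,1,0,1],[-0.13,0.95,0,0,1,0,1],[-0.13,0.95,0,0,1,0,1],[-0.13,0.95,0,0,1,0,1],[-0.13,0.95,0,0,1,0,1],[-0.13,0.95,0,0,1,0,1],[0,0.35,0,0,0,0,1]]]'
python3 pf.py | head -6; python3 - <<'E'
from h import *
s=state();R=np.array(s["ee_rot"]);t=np.array(s["tcp_pos"]);print(s["joint_pos"],s["wrist_force"])
b=np.array([.967,0.,.2]); Ra=np.array([[.967,-.02,.255],[-.014,-1,-.027],[.255,.023,-.967]]);al=Ra.T@np.array([1,.013,0.]);a=R@al;G=t-38*R[:,2];print("axis",a.round(3),"G",G,"tip",G+105*a)
for n in("scene","side"): c=camera(n);print(n,proj(c,[G-10*a*-1,G+105*a]).round(1).tolist())
E
```

```text
clock: 38.85
tcp_pos: [518.2, 254.1, 152.4]
ee_rot: [[0.413, 0.016, -0.911], [-0.013, -1.0, -0.023], [-0.911, 0.021, -0.413]]
wrist_force: [0.1, -0.7, -1.2]
opening: 0.125
grasp_force: 49.9
[518.24 254.12 152.39] [[ 0.41  0.02 -0.91]
 [-0.01 -1.   -0.02]
 [-0.91  0.02 -0.41]]
wrist probe [316.3, 238.4] 0.97 probe_tip [314.6, 70.1] 0.62 
scene 
side 
[  26.5   55.1   41.   -32.3 -134.    53.8] [ 0.2  0.4 -1. ]
axis [ 0.2  0.  -1. ] G [553.6 253.  174. ] tip [572.1 254.7  70.6]
scene [[407.1, 249.7], [395.7, 281.3]]
side [[210.1, 254.4], [213.8, 277.2]]
```

The probe hangs tip down with about 10° of lean, above the meter. I'll straighten it another 5°, then measure tip and mouth in the same pictures.

```bash
python3 -m creep '[[[0,0,0.2,0,1,0,1],[0,0,0,0,0,0,1],[0,0,0,0,0,0,1]]]'
cat > tip.py <<'E'
from h import *
s=state();R=np.array(s["ee_rot"]);t=np.array(s["tcp_pos"])
Ra=np.array([[.967,-.02,.255],[-.014,-1,-.027],[.255,.023,-.967]]);al=Ra.T@np.array([1,.013,0.]);a=R@al;G=t-38*R[:,2]
T=G+105*a;print("axis",a.round(3),"G",G,"tip",T,"tcp",t)
mo=[];to=[]
for n in("wrist","scene","side"):
    c=camera(n)
    P=proj(c,[T,[550,249.5,50]]).round(1).tolist(); r={}
    for k in("probe_tip","meter_mouth"):
        p=spot_point(c,k); r[k]=p[0] if p else None
    print(n,"pred tip,mouth",P,{k:(v["uv"],round(v["confidence"],2)) for k,v in r.items() if v})
    if r["meter_mouth"] and np.hypot(*(np.array(r["meter_mouth"]["uv"])-P[1]))<15: mo.append((c,r["meter_mouth"]["uv"]))
    if r["probe_tip"] and np.hypot(*(np.array(r["probe_tip"]["uv"])-P[0]))<15: to.append((c,r["probe_tip"]["uv"]))
    if n=="wrist" and r["probe_tip"]: print("  tip ray at y=T.y:",end="");o,d=ray(c,r["probe_tip"]["uv"]);q=o+d*((T-o)@d);print(q)
    if n=="wrist" and r["meter_mouth"]: print("  mouth at z50",atz(c,r["meter_mouth"]["uv"],50))
    if n=="wrist": # red button
        m=cv2.inRange(cv2.cvtColor(c["pixels"],cv2.COLOR_RGB2HSV),(0,150,50),(5,255,255));N,l,st,ce=cv2.connectedComponentsWithStats(m);print("  red",[(st[i].tolist(),ce[i].round(1).tolist()) for i in range(1,N) if st[i,4]>6])
if len(mo)>1: print("mouth",tri(mo))
if len(to)>1: print("tip",tri(to))
E
python3 tip.py
```

```text
clock: 39.7
tcp_pos: [519.1, 252.3, 159.9]
ee_rot: [[0.34, 0.017, -0.94], [-0.013, -1.0, -0.023], [-0.94, 0.02, -0.339]]
wrist_force: [0.3, -0.3, -0.8]
opening: 0.12
grasp_force: 49.9
axis [ 0.1  0.  -1. ] G [554.9 253.2 172.8] tip [564.1 254.8  68.2] tcp [519.1 252.3 159.9]
wrist pred tip,mouth [[310.5, 65.1], [318.8, 46.4]] {'probe_tip': ([315.2, 68.2], 0.63), 'meter_mouth': ([318.5, 42.9], 0.88)}
  tip ray at y=T.y:[563.5 252.2  69.7]
  mouth at z50 [553.9 249.8  50. ]
  red []
scene pred tip,mouth [[398.3, 280.2], [400.4, 280.2]] {'probe_tip': ([221.1, 214.0], 0.6)}
side pred tip,mouth [[216.5, 280.2], [224.7, 287.3]] {'meter_mouth': ([224.9, 287.3], 0.68)}
mouth (array([550.6, 249.3,  48.3]), [0.4150193840057317, 0.41501938400581856])
```

```bash
python3 -m creep '[[[-0.28,-0.08,-0.2,0,0,0,1],[-0.27,-0.08,-0.3,0,0,0,1],[0,0,0,0,0,0,1],[0,0,0,0,0,0,1]]]'
sed -i 's/38\*R/36.4*R/;s/105\*a/104*a/' tip.py; python3 tip.py
python3 - <<'E'
from h import *
# shank in scene and side: local contrast columns near predicted tip
for n in("side","scene","wrist"):
    c=camera(n);p=[q for q in spot_point(c,"probe_tip")];print(n,[(q["uv"],round(q["confidence"],2)) for q in p[:3]], [(q["extent"],round(q["confidence"],2)) for q in spot_in(c,"probe")[:2]])
E
```

```text
clock: 40.55
tcp_pos: [507.7, 249.3, 150.6]
ee_rot: [[0.339, 0.018, -0.941], [-0.012, -1.0, -0.023], [-0.941, 0.02, -0.338]]
wrist_force: [0.6, -0.2, -0.3]
opening: 0.116
grasp_force: 49.9
axis [ 0.1  0.  -1. ] G [541.9 250.2 162.9] tip [551.  251.8  59.3] tcp [507.7 249.3 150.6]
wrist pred tip,mouth [[310.7, 67.3], [314.4, 51.8]] {'probe_tip': ([315.8, 69.6], 0.74)}
  tip ray at y=T.y:[550.5 248.9  60.4]
  red []
scene pred tip,mouth [[401.3, 278.7], [400.4, 280.2]] {'meter_mouth': ([317.9, 333.7], 0.7)}
side pred tip,mouth [[222.7, 285.3], [224.7, 287.3]] {'probe_tip': ([222.3, 281.3], 0.45), 'meter_mouth': ([223.2, 291.8], 0.83)}
tip (array([556.3, 248.2,  63.3]), [0.842658029655592, 0.8426580296556331])
side [([220.4, 282.0], 0.5)] []
scene [] []
wrist [([314.9, 67.6], 0.6)] [([307.6, 69.5, 329.1, 327.5], 0.74)]
```

```bash
python3 -m creep '[[[-0.05,0,-0.2,0,0,0,1],[0,0,-0.2,0,0,0,1],[0,0,-0.2,0,0,0,1],[0,0,-0.2,0,0,0,1],[0,0,0,0,0,0,1]]]'; python3 tip.py | head -1
```

```text
clock: 41.95
tcp_pos: [506.7, 249.4, 133.9]
ee_rot: [[0.338, 0.018, -0.941], [-0.013, -1.0, -0.023], [-0.941, 0.02, -0.337]]
wrist_force: [0.5, -0.4, -0.1]
opening: 0.12
grasp_force: 49.9
axis [ 0.1  0.  -1. ] G [541.  250.3 146.1] tip [550.  251.8  42.5] tcp [506.7 249.4 133.9]
```

Tip is inside the bore without contact. Next, press.

```bash
python3 -m creep '[[[0,0,-0.2,0,0,0,1],[0,0,-0.15,0,0,0,1],[0,0,-0.1,0,0,0,1],[0,0,-0.1,0,0,0,1],[0,0,0,0,0,0,1]]]'
```

```text
clock: 42.9
tcp_pos: [506.9, 249.3, 123.9]
ee_rot: [[0.339, 0.018, -0.941], [-0.012, -1.0, -0.024], [-0.941, 0.019, -0.338]]
wrist_force: [0.4, 0.5, 1.6]
opening: 0.123
grasp_force: 49.9
```

```bash
python3 -m creep '[[[0,0,-0.1,0,0,0,1],[0,0,-0.1,0,0,0,1],[0,0,0,0,0,0,1]]]'
```

```text
clock: 43.2
tcp_pos: [506.8, 249.1, 120.9]
ee_rot: [[0.338, 0.019, -0.941], [-0.011, -1.0, -0.024], [-0.941, 0.019, -0.338]]
wrist_force: [0.1, 0.6, 5.3]
opening: 0.12
grasp_force: 49.9
```

```bash
python3 -m creep '[[[0,0,-0.1,0,0,0,1],[0,0,0,0,0,0,1],[0,0,0,0,0,0,1],[0,0,0,0,0,0,1],[0,0,0,0,0,0,1],[0,0,0,0,0,0,1],[0,0,0,0,0,0,1]]]'
```

```text
clock: 43.9
tcp_pos: [506.9, 248.6, 120.6]
ee_rot: [[0.338, 0.021, -0.941], [-0.01, -1.0, -0.026], [-0.941, 0.019, -0.338]]
wrist_force: [-1.2, 0.2, 8.8]
opening: 0.118
grasp_force: 49.9
```

The button is bottomed (8.8 N, motion stopped) and has been held for over half a second. Withdraw and carry the probe back to the rest, levelling it.

```bash
python3 -m creep '[[[0,0,0.4,0,0,0,1],[0,0,0.8,0,0,0,1],[0,0,1,0,0,0,1],[0,0,1,0,0,0,1],[0.11,-0.95,0.2,0,-1,0,1],[0.11,-0.95,0,0,-1,0,1],[0.11,-0.95,0,0,-1,0,1],[0.11,-0.95,0,0,-1,0,1],[0.11,-0.95,0,0,-1,0,1],[0.11,-0.95,0,0,-1,0,1],[0.11,-0.95,0,0,-1,0,1],[0.11,-0.95,0,0,-1,0,1],[0.11,-0.95,0,0,-1,0,1],[0.11,-0.95,0,0,-1,0,1],[0.11,-0.95,0,0,-1,0,1],[0.11,-0.2,-0.7,0,-1,0,1],[0.11,0,-0.9,0,-1,0,1],[0.11,0,-0.9,0,-1,0,1],[0.11,0,-0.9,0,-1,0,1],[0,0,0,0,0,0,1]]]'
python3 tip.py | head -1;python3 pf.py; python3 -c "
from rig import state;print(state()['joint_pos'])"
```

```text
clock: 45.9
tcp_pos: [534.5, 34.9, 116.2]
ee_rot: [[0.997, -0.015, 0.077], [-0.013, -1.0, -0.024], [0.078, 0.023, -0.997]]
wrist_force: [-0.2, -0.8, -1.0]
opening: 0.116
grasp_force: 49.9
axis [ 1.   0.  -0.2] G [531.7  35.8 152.4] tip [634.   37.3 133.8] tcp [534.5  34.9 116.2]
[541.    36.66 118.22] [[ 1.   -0.01  0.08]
 [-0.01 -1.   -0.02]
 [ 0.09  0.02 -1.  ]]
wrist probe [316.1, 239.6] 0.63 probe_tip [315.8, 72.2] 0.71 
scene probe [341.4, 192.7] 0.57 probe_tip [307.5, 209.5] 0.52 
side probe [362.6, 174.6] 0.6 
grasp [537.78  37.53 156.07] probe origin [548.47  37.29 160.11] yaw,elev [ -1.   -16.94] cost 263.19143356564297
[[  0.99   0.45]
 [  0.72  -1.04]
 [  2.4   -2.95]
 [  3.63   4.81]
 [-67.93  18.43]]
[ 22.99907327  15.55915514 -23.04775204   4.20448978 -47.54640352
  63.53146361]
```

```bash
python3 -m creep '[[[0.07,0,-0.85,0,0,0,1],[0.07,0,-0.85,0,-0.5,0,1],[0.07,-0.02,-0.85,0,-0.5,0,1],[0.07,-0.02,-0.85,0,-0.5,0,1],[0,0,-0.3,0,-0.5,0,1],[0,0,0,0,0,0,1],[0,0,0,0,0,0,1]]]'
python3 tip.py | head -1; python3 -c "
from rig import state;print(state()['joint_pos'])"
```

```text
clock: 47.5
tcp_pos: [546.0, 35.6, 44.2]
ee_rot: [[0.967, -0.017, 0.256], [-0.012, -1.0, -0.023], [0.256, 0.019, -0.966]]
wrist_force: [0.4, 0.5, -0.0]
opening: 0.118
grasp_force: 49.9
axis [1. 0. 0.] G [536.7  36.4  79.4] tip [640.7  38.1  79.5] tcp [546.   35.6  44.2]
[ 23.95790772  17.5986973  -41.92405463  22.86773735 -18.75615861
  44.23865446]
```

```bash
python3 -m creep '[[[0,0,-0.4,0,0,0,1],[0,0,-0.4,0,0,0,1],[0,0,-0.4,0,0,0,1],[0,0,-0.25,0,0,0,1],[0,0,-0.15,0,0,0,1],[0,0,0,0,0,0,1],[0,0,0,0,0,0,1]]]'; python3 tip.py | head -1
```

```text
clock: 48.65
tcp_pos: [545.8, 35.5, 11.9]
ee_rot: [[0.967, -0.018, 0.256], [-0.012, -1.0, -0.023], [0.256, 0.019, -0.966]]
wrist_force: [-0.5, -0.4, -1.0]
opening: 0.12
grasp_force: 49.9
axis [1. 0. 0.] G [536.5  36.4  47.1] tip [640.5  38.   47.2] tcp [545.8  35.5  11.9]
```

```bash
python3 -m creep '[[[0,0,-0.1,0,0,0,1],[0,0,-0.06,0,0,0,1],[0,0,0,0,0,0,1]]]'
```

```text
clock: 49.4
tcp_pos: [546.3, 35.3, 10.0]
ee_rot: [[0.966, -0.017, 0.258], [-0.012, -1.0, -0.024], [0.258, 0.02, -0.966]]
wrist_force: [-2.8, -0.5, 8.3]
opening: 0.123
grasp_force: 49.9
```

Seated with 8 N contact. Release, back out along the tool axis, and check.

```bash
python3 -m creep '[[[0,0,0.05,0,0,0,0.85],[0,0,0,0,0,0,0.7],[0,0,0,0,0,0,0.6],[0,0,0,0,0,0,0.5],[0,0,0,0,0,0,0.5],[-0.1,0,0.4,0,0,0,0.5],[-0.2,0,0.7,0,0,0,0.5],[-0.25,0,0.9,0,0,0,0.5],[-0.25,0,0.9,0,0.5,0,0.5],[0,0,1,0,0.5,0,0.5],[0,0,1,0,0.5,0,0.5],[0,0,1,0,0,0,0.5],[0,0,0,0,0,0,0.5]]]'; python3 pf.py; python3 - <<'E'
from h import *
for n in("scene","side"):
    c=camera(n);p=proj(c,[[715,-62,20]])[0].astype(int);bx=(p[0]-20,p[1]-20,p[0]+20,p[1]+20); print(n,blob(c,5,15,bx)[1])
    print(capfit(c,bx,4,715,-62,10))
E
```

```text
clock: 50.7
tcp_pos: [532.0, 36.5, 130.3]
ee_rot: [[0.991, -0.015, 0.133], [-0.012, -1.0, -0.021], [0.134, 0.019, -0.991]]
wrist_force: [-0.1, -0.0, 0.5]
opening: 0.502
grasp_force: 0.0
[531.99  36.49 130.35] [[ 0.99 -0.01  0.13]
 [-0.01 -1.   -0.02]
 [ 0.13  0.02 -0.99]]
wrist probe [314.6, 192.4] 0.66 probe_tip [311.2, 88.3] 0.97 
scene probe [338.9, 224.1] 0.49 probe_tip [280.4, 178.4] 0.73 
side probe [274.1, 207.4] 0.74 
grasp [526.92  37.28 168.  ] probe origin [556.54  38.31 127.54] yaw,elev [ -0.64 -35.01] cost 396.98873526460295
[[ -1.05  -0.31]
 [  1.34  -1.14]
 [  1.94 -22.63]
 [ 33.32  52.75]
 [ 18.29  -5.46]]
scene [259 229  13  16 153]
(np.float64(0.7761194029850746), np.float64(713.0), np.float64(-60.0))Traceback (most recent call last):
  File "<stdin>", line 3, in <module>
  File "h.py", line 23, in blob
    i=1+np.argmax(s[1:,4]); return ce[i],s[i]
        ~~~~~~~~~^^^^^^^^^
    return _wrapfunc(a, 'argmax', axis=axis, out=out, **kwds)
    return bound(*args, **kwds)
ValueError: attempt to get argmax of an empty sequence
```

```bash
python3 - <<'E'
from h import *
w=camera("wrist")
for k in("probe","probe_tip"):
    for p in spot_point(w,k)[:1]: print(k,p["confidence"],atz(w,p["uv"],44.5))
m=cv2.inRange(cv2.cvtColor(w["pixels"],cv2.COLOR_RGB2HSV),(105,110,40),(125,255,255));m[:130]=0;m[260:]=0;m[:,:270]=0;m[:,370:]=0
ys,xs=np.nonzero(m);print(len(xs),[atz(w,(xs[ys==r].mean(),r),44.5) for r in (ys.min(),int(ys.mean()),ys.max())])
print(state()["wrist_force"],state()["clock"])
E
```

```text
probe 0.92 [544.5  35.3  44.5]
probe_tip 0.82 [642.1  36.8  44.5]
940 [array([593.7,  36.4,  44.5]), array([540.7,  35. ,  44.5]), array([489.1,  34.3,  44.5])]
[-1.   0.1  0.4] 51.4
```

The blue handle spans x 489 to 594 mm at y≈35.5. Its length matches 105 mm at the seated height and the probe is parallel to the rest. The cap is unmoved and the gripper is clear. Handing in.

```bash
python3 -c "
from rig import close_job;print(close_job())"
```

```text
the job is handed in; nothing more can be done
None
```

I handed the job in at about 51 s of the 64 s allowed, with no verdict returned: the cap is in the dish, the button was pushed to its stop and held over half a second, and the probe lies in the rest, let go.

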